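Eject, inspect and rack the plaster castings

TASK

Empty the mould and inspect the castings one after another, from the left channel to the right as the robot sees them (a channel may be empty): push each casting out onto the apron with its spring ejector slide, not with the fingers, then hold it by its stub close in front of the camera's lens, about 3 or 4 cm away, and let the camera see square on, for about half a second each and in this order, its relief face, one of its ends and its plain back. Stand each casting upright in the drying tray in the bay that belongs to its channel: left channel in the far bay, middle in the middle bay, right in the bay beside the finger tab; the bay of an empty channel stays empty. Leave the slides sprung back and the pots, tools and other things where they are; the camera stand may get knocked, so look where it is.

Things in the scene. Friction and masses are not known exactly. Their poses are not given: they have to be found in the camera images.
- mould: fixed grey metal mould block with three channels side by side, 262 mm wide (y), 72 mm high, spanning x -35 to +40 mm. Origin on the table; x points from the mouths to the rear (away from the robot at yaw 0), y to the robot's left, z up. Channels centred at y = +82 (left, 1), 0 (middle, 2), -82 mm (right, 3), 70 wide, 42 high, open at x = -35, roofed but for a 26 mm slot along the top.
- apron (a point): point on the landing apron at mould (-82, 0, 4) mm, where a fully ejected casting of the middle channel stands. The apron is a 4 mm thick plate, the floor of the channels too, that runs out before the mouths to mould x = -125 mm. Through the slots in the roof one sees from above which channels hold a casting.
- slide1 (a joint): travel in m of the left channel's spring ejector slide: 0 at rest at the rear, 0.075 fully pressed, towards the mouth (mould -x). Takes 4 N to start, 10 N at the end, springs back when let go. Fully pressed it leaves the casting free on the apron, its origin at about mould x = -82 mm, 25 mm clear of the block.
- slide1_thumb (a point): centre of the left slide's black upright thumb plate, 10 mm thick (mould x), 40 wide (y), 30 high, lower edge 4 mm above the block's top, centre 91 mm above the table; at rest at mould x = +19.5 mm. One pushes on its rear face.
- slide2 (a joint): travel in m of the middle channel's spring ejector slide: 0 at rest at the rear, 0.075 fully pressed, towards the mouth (mould -x). Takes 4 N to start, 10 N at the end, springs back when let go. Fully pressed it leaves the casting free on the apron, its origin at about mould x = -82 mm, 25 mm clear of the block.
- slide2_thumb (a point): centre of the middle slide's black upright thumb plate, 10 mm thick (mould x), 40 wide (y), 30 high, lower edge 4 mm above the block's top, centre 91 mm above the table; at rest at mould x = +19.5 mm. One pushes on its rear face.
- slide3 (a joint): travel in m of the right channel's spring ejector slide: 0 at rest at the rear, 0.075 fully pressed, towards the mouth (mould -x). Takes 4 N to start, 10 N at the end, springs back when let go. Fully pressed it leaves the casting free on the apron, its origin at about mould x = -82 mm, 25 mm clear of the block.
- slide3_thumb (a point): centre of the right slide's black upright thumb plate, 10 mm thick (mould x), 40 wide (y), 30 high, lower edge 4 mm above the block's top, centre 91 mm above the table; at rest at mould x = +19.5 mm. One pushes on its rear face.
- cast1: left channel's casting (may be absent): white block 44 x 66 x 40 mm (x, y, z), on top a stub 22 x 22, 28 high, to hold it by; 0.11-0.22 kg. Origin: centre of underside. -x: relief face (28 mm disc, 4 high), towards the mouth at the start; +x: plain back; +-y: ends. At the start at mould x = -8 mm, stub flush with the block's top. Carry it low: dropped from under 3 cm it stays upright.
- cast2: middle channel's casting (may be absent): white block 44 x 66 x 40 mm (x, y, z), on top a stub 22 x 22, 28 high, to hold it by; 0.11-0.22 kg. Origin: centre of underside. -x: relief face (28 mm disc, 4 high), towards the mouth at the start; +x: plain back; +-y: ends. At the start at mould x = -8 mm, stub flush with the block's top. Carry it low: dropped from under 3 cm it stays upright.
- cast3: right channel's casting (may be absent): white block 44 x 66 x 40 mm (x, y, z), on top a stub 22 x 22, 28 high, to hold it by; 0.11-0.22 kg. Origin: centre of underside. -x: relief face (28 mm disc, 4 high), towards the mouth at the start; +x: plain back; +-y: ends. At the start at mould x = -8 mm, stub flush with the block's top. Carry it low: dropped from under 3 cm it stays upright.
- camera: grey inspection camera on a dark steel foot, loose, 0.9 kg: foot 90 x 90 x 12 mm, housing 60 mm wide and 68 mm high in all, a short black lens tube on the side that looks to its -x (towards the robot's side of the table). Origin: centre of the foot's underside.
- lens (a point): centre of the lens glass, at (-40, 0, 40) mm in the camera's frame. It sees a face that is square to it (within 0.2 rad), 15 to 55 mm in front of the glass, the glass within 15 mm sideways and 22 mm up or down of the face's centre, which lies 20 mm above the casting's underside.
- tray: fixed plywood drying tray 234 x 106 mm with three bays in a row along its x axis, parted and edged by dark ribs 6 mm above its 4 mm thick floor; each bay is 70 mm (along x) by 94 mm (y). A round finger tab sticks out at the -x end (the end nearer the robot), beside bay 3. Origin: centre of its underside.
- bay1 (a point): centre of the floor of bay 1, for the left channel's casting: tray x = 76 mm, 4 mm above the table. A casting goes in with its 44 mm thickness along the row, either way round.
- bay2 (a point): centre of the floor of bay 2, for the middle channel's casting: tray x = 0 mm, 4 mm above the table. A casting goes in with its 44 mm thickness along the row, either way round.
- bay3 (a point): centre of the floor of bay 3, for the right channel's casting: tray x = -76 mm, 4 mm above the table (beside the finger tab). A casting goes in with its 44 mm thickness along the row, either way round.
- pot_a: bystander, to be left alone: white cup, 68 mm wide, 60 mm high
- pot_b: bystander, to be left alone: white cup, 76 mm wide, 50 mm high
- jar: bystander, to be left alone: amber jar, 64 mm wide, 75 mm high
- tile: bystander, to be left alone: flat white plaster tile, 90 x 60 x 12 mm
- spatula: bystander, to be left alone: spatula, 150 mm long
- scraper: bystander, to be left alone: flat steel scraper blade, 150 x 30 x 5 mm

How it is judged:
By the outcome, as a careful person would: the job done as asked, in the order asked, and still so for the second after the job is handed in, with the robot touching nothing.
Of cast1, cast2, cast3 only 2 to 3 are there at a start; the rules pass over those that are not, and their reading is None.
At some moment in a run one of camera may be knocked a few centimetres aside while the robot is not near it.
Once in a run the grip may slacken for a moment while it holds something.
It also fails if it takes over 210 s, if anything falls off the work surface, if the arm or the gripper's body presses on something with over 40 N, if the wrist force passes 120 N, or if a joint passes its speed limit or range.

ROBOT

A 6-joint arm with a two-finger parallel gripper is mounted at the origin on the work surface. World frame = base frame: x ahead of the robot, y to its left, z up, the work surface at z = 0. Lengths are in m, angles in rad, forces in N, time in s.
With the tool pointing down it reaches from about 0.3 to 0.75 m from the base axis. Payload 8.5 kg.
Tool frame: the origin (TCP) lies at the very end of the fingers, on their centre line; the grasp point (between the pads) lies 19 mm behind it (robot.grip_depth is the distance from the TCP to the grasp point, in m); z points along the fingers, y is the direction in which the jaws open and shut (so a half turn about z gives the same grasp; the last joint's range is limited). The gripper opens to 85 mm and grips with 20 to 120 N. Pads are 22 mm wide; open, the fingers measure 114 mm over their backs; the gripper's body (76 mm by 85 mm) begins 54 mm behind the grasp point. The pads swing forward as they close: fully open they stand 13 mm farther back than shut.
Start: joints at [-1.439, 0.381, 1.297, -0, 1.464, -0.215], TCP at [0.187, -0.517, 0.231] pointing down, gripper open.
Joint ranges: [-3.11, 3.11], [-0.89, 2.33], [0.22, 2.48], [-1.42, 4.56], [0.17, 2.85], [-2.88, 2.88]. Speed limits (rad/s): [2.39, 2.39, 3.14, 3.14, 3.14, 3.14].

INTERFACE

Orientations are given as [roll, pitch, yaw] about the fixed x, y, z axes, in that order (R = Rz(yaw) Ry(pitch) Rx(roll)).
In Python, from bench import robot gives the robot as it stands.
- The arm moves only by the tool send_rows, never from a script. Its argument "commands" is a list of rows, each a list of 7 numbers: the shift along the tool's x, y, z in cm, then the turn, a rotation vector about the tool's x, y, z in degrees, then the opening, from 0 (shut) to 1 (fully open). A call has exactly 5 rows; each row shifts and turns the commanded pose from where the row before left it, along the tool's axes as they then stand; what a row does not reach is not made up. A row lasts 1/12 s, in which the tool goes at most 41.7 mm and 7.16 degrees, less where a joint would pass 70% of its speed; a pose out of reach is approached as far as the arm can. A call is refused whole if a number of a shift passes 4.17 or a number of a turn 7.16, either way. A call with a gripper value outside its range is refused whole. The fingers move at their own pace and stop on an object; "newtons" is the grip in N (left out, the last holds). Time passes only in rows, so rows that do not move let the fingers close, or fill a call up. It gives the time, the measured TCP pose, the force and the opening at its end, in the units of the state.
- robot.sense(): the state, without advancing time (a new reading comes with each control period).
- robot.grab_frame(name): name is "scene" or "top" or "wrist"; returns a dict with "color" (420x560x3 uint8, red, green, blue), "fx", "fy", "cx", "cy" (pixels), "R" (3x3) and "t" (3): a world point X has camera coordinates R X + t. Camera axes: x right, y down, z forward; pixel columns grow to the right and rows downward; lengths in m; the calibration is good to about 2 mm. A picture is of the moment at which its call begins. There is no depth.
- robot.hand_in(): hands the job in, once; it reports no verdict.
Trained networks look in a picture, given as the dict that the camera call returned (one of the last four; its "shot" number tells which), for a name from the list of things; names that differ only in an ending like _2 or _b are one class to them, and where a whole thing is asked for, a point or a joint stands for the part that bears it (a point fixed in the world has none). Each returns a list of dicts, best first, with "p" (0 to 1); they miss things now and then, are a little off and sometimes report something else, mostly with a low value. They report only what shows in the picture. A call takes as long as a camera call.
- robot.look_for(query, picture): "location" ([x, y, z] in m, in world coordinates, good to about 4 mm: the middle of the surface that is visible of it).
- robot.spot_point(query, picture): "location" ([x, y, z] in m, in world coordinates, good to about 4 mm: a listed point, or the origin of a listed thing).
The state is a dict: "t": time; "q": joint angles; "joint_velocities": joint speeds; "joint_efforts": joint torques, N m; "ee_pos": TCP position; "tool_rot": TCP orientation; "force": force on the tool from outside, world axes, zero at the start; "wrist_torque": the same for the moment, N m; "opening": finger opening in m.
Only numpy, scipy, OpenCV 4.12 (cv2) and the standard library are available. Lean on these libraries where they do the work, as an engineer would, in place of code of your own. Each camera call takes 0.05 s, during which the arm holds its last target. There are 200 camera calls.

## Working session

There is one attempt and no reset: what is moved stays moved. The work goes in short steps, Python scripts to look and compute and a tool call to move; the robot and the scene stay as the last step left them, time stands still between calls to the robot, and variables do not carry over. Pictures are saved under pics/ and viewed, on a budget of 14 in all, crops included, one or two more only if the job needs it, and the job is handed in when it is done.

Besides the shell and the picture viewer there is one more tool, called after "Call:" by a JSON object that holds its "op" and its "data". send_rows: Moves the arm, as the interface text tells. Its arguments: {"type":"object","properties":{"commands":{"type":"array","items":{"type":"array","items":{"type":"number"}}},"newtons":{"type":"number"}},"required":["commands"]}

```bash
mkdir -p pics; ls; python3 - <<'E'
from bench import robot
import cv2,numpy as np
f={n:robot.grab_frame(n) for n in("scene","top")}
for n,p in f.items():
    cv2.imwrite(f"pics/{n}0.png",p["color"][:,:,::-1])
    print(n,np.round(p["R"],3).tolist(),np.round(p["t"],3),p["fx"],p["cx"],p["cy"])
    for q in["mould","apron","slide1_thumb","slide2_thumb","slide3_thumb","cast1","cast2","cast3","camera","lens","tray","bay1","bay2","bay3","pot_a","pot_b","jar","tile","spatula","scraper"]:
        r=robot.spot_point(q,p); print(n,q,[(np.round(d["location"],3).tolist(),round(d["p"],2)) for d in r[:3]])
print(robot.sense())
E
```

```text
pics
scene [[0.128, 0.992, 0.003], [0.822, -0.104, -0.561], [-0.556, 0.074, -0.828]] [-0.089 -0.421  1.525] 484.0480926995817 274.57188998266963 212.4775406713104
scene mould [([0.595, 0.007, 0.002], 0.6)]
scene apron [([0.515, -0.007, -0.001], 0.97)]
scene slide1_thumb [([0.602, 0.098, 0.092], 0.5)]
scene slide2_thumb [([0.618, 0.014, 0.093], 0.68)]
scene slide3_thumb [([0.633, -0.066, 0.088], 0.56), ([0.548, -0.307, 0.041], 0.23)]
scene cast1 [([0.402, 0.067, -0.002], 0.72), ([0.517, -0.007, 0.003], 0.65)]
scene cast2 [([0.402, 0.067, -0.002], 0.72), ([0.517, -0.007, 0.003], 0.65)]
scene cast3 [([0.402, 0.067, -0.002], 0.72), ([0.517, -0.007, 0.003], 0.65)]
scene camera [([0.579, -0.3, 0.004], 0.66)]
scene lens [([0.546, -0.308, 0.041], 0.79)]
scene tray [([0.522, 0.314, -0.003], 0.82), ([0.399, 0.068, -0.0], 0.26)]
scene bay1 [([0.441, 0.307, 0.01], 0.9), ([0.518, 0.311, 0.004], 0.8), ([0.596, 0.319, 0.003], 0.79)]
scene bay2 [([0.441, 0.307, 0.01], 0.9), ([0.518, 0.311, 0.004], 0.8), ([0.596, 0.319, 0.003], 0.79)]
scene bay3 [([0.441, 0.307, 0.01], 0.9), ([0.518, 0.311, 0.004], 0
[... 2130 characters left out ...]
per [([0.38, -0.114, 0.001], 0.72)]
{'t': 2.1, 'q': array([-1.43930225e+00,  3.80596447e-01,  1.29739132e+00, -1.19603299e-05,
        1.46361460e+00, -2.15286034e-01]), 'joint_velocities': array([-0.0014527 , -0.00036242, -0.00024589,  0.00187581,  0.00151011,
        0.00042852]), 'joint_efforts': array([ 1.36425613e-03, -4.48327088e+01, -2.31462622e+01, -7.22871755e-05,
        5.52233778e-04,  6.31231345e-06]), 'ee_pos': array([ 0.18692876, -0.51723936,  0.23132724]), 'tool_rot': array([-3.14158062e+00,  9.54193687e-06,  3.46781391e-01]), 'force': array([ 0.36329231, -0.28829144, -0.05203772]), 'wrist_torque': array([-0.00881695, -0.05761649,  0.01958586]), 'opening': 0.0853275213449517}
```

View pics/top0.png

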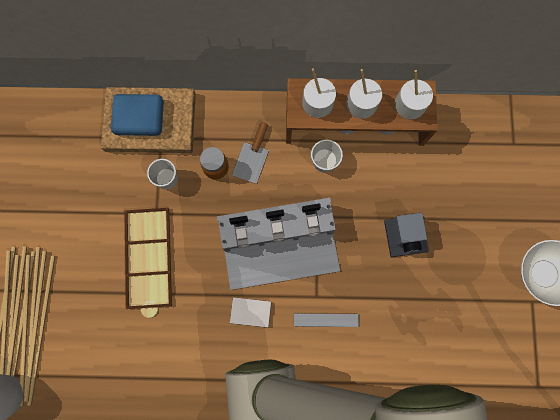

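View pics/scene0.png

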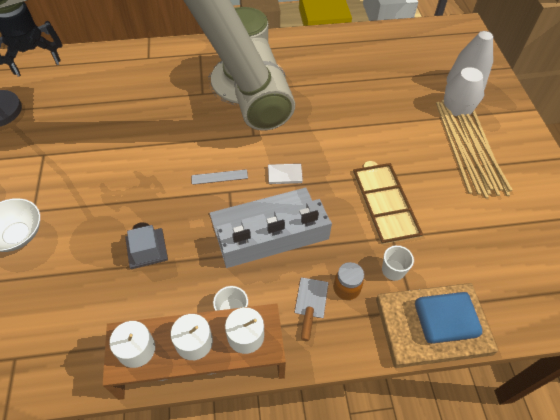

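```bash
cat > h.py <<'E'
from bench import robot
import numpy as np, cv2
from scipy.spatial.transform import Rotation as Ro
def W(O,yaw,x,y):
    c,s=np.cos(yaw),np.sin(yaw); return np.array([O[0]+c*x-s*y,O[1]+s*x+c*y])
def plan(wps,step=2.5,start=None):
    """wps: (x,y,z,yaw[,step]); prints equal row per leg and its count, chained from the measured pose"""
    s=robot.sense(); p=np.array(s["ee_pos"]);R=Ro.from_euler("xyz",s["tool_rot"])
    if start is not None: p=np.array(start[:3]);R=Ro.from_euler("xyz",[np.pi,0,start[3]])
    for w in wps:
        st=w[4] if len(w)>4 else step
        R2=Ro.from_euler("xyz",[np.pi,0,w[3]]); rel=R.inv()*R2; rv=rel.as_rotvec(degrees=True)
        q=R.inv().apply(np.array(w[:3])-p)*100
        n=int(max(1,np.ceil(max(np.linalg.norm(q)/st,np.abs(rv).max()/7.0)))); n=n if n<3 else -(-n//5)*5
        Rr=Ro.from_rotvec(rv/n,degrees=True); A=sum((Ro.from_rotvec(rv/n*k,degrees=True)).as_matrix() for k in range(n))
        d=np.linalg.solve(A,q); row=list(np.round(d,2))+list(np.round(rv/n,2))
        print(n,"x",[float(v) for v in row])
        p=np.array(w[:3]);R=R2
def find(qs,cams=("scene","top")):
    out={q:[] for q in qs}
    for n in cams:
        f=robot.grab_frame(n)
        for q in qs: out[q]+=[(n,np.round(d["location"],3).tolist(),round(d["p"],2)) for d in robot.spot_point(q,f)[:3] if d["p"]>.3]
    for q in qs: print(q,out[q])
    return out
def st():
    s=robot.sense(); print(round(s["t"],1),np.round(s["ee_pos"],4),np.round(s["tool_rot"],3),np.round(s["force"],1),round(s["opening"],4))
MO=np.array([.5965,.0072]);MY=.183
E
python3 - <<'E'
from h import *
f=robot.grab_frame("top");im=f["color"][:,:,::-1].copy()
def box(O,yaw,x0,x1,y0,y1,z,c):
    P=np.array([[*W(O,yaw,x,y),z] for x,y in((x0,y0),(x1,y0),(x1,y1),(x0,y1))])
    q=(f["R"]@P.T).T+f["t"]; uv=q[:,:2]/q[:,2:]*[f["fx"],f["fy"]]+[f["cx"],f["cy"]]
    cv2.polylines(im2,[np.int32(uv*2*8)],True,c,1,cv2.LINE_AA,3)
im2=cv2.resize(im,None,fx=2,fy=2,interpolation=cv2.INTER_CUBIC)
box(MO,MY,-.035,.040,-.131,.131,.072,(0,0,255))
box(MO,MY,-.125,-.035,-.131,.131,.004,(0,255,0))
box((.583,-.297),.29,-.045,.045,-.045,.045,.012,(0,0,255))
box((.521,.3135),.06,-.117,.117,-.053,.053,.010,(0,0,255))
cv2.imwrite("pics/ov.png",im2[330:690,210:950])
p=W(MO,MY,.050,.082);print(p)
plan([(p[0],p[1],.231,MY),(p[0],p[1],.088,MY),(*W(MO,MY,-.0375,.082),.088,MY,1.0)])
E
```

```text
[0.63074272 0.09692979]
35 x [1.69, -1.36, 0.0, -0.0, 0.0, 0.27]
10 x [0.0, -0.0, 1.43, 0.0, 0.0, 0.0]
10 x [-0.87, 0.0, 0.0, 0.0, 0.0, 0.0]
```

View pics/ov.png

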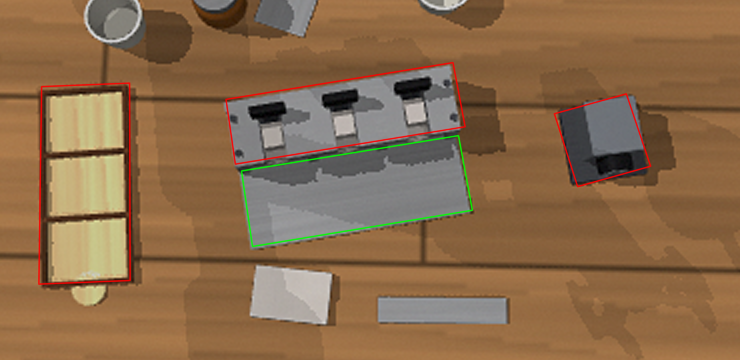

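Call:
{"op": "send_rows", "data": {"commands": [[1.69,-1.36,0,0,0,0.27,0],[1.69,-1.36,0,0,0,0.27,0],[1.69,-1.36,0,0,0,0.27,0],[1.69,-1.36,0,0,0,0.27,0],[1.69,-1.36,0,0,0,0.27,0]], "newtons": 60}}

```text
t: 2.57
ee_pos: [0.2446, -0.4242, 0.2314]
tool_rot: [3.141, -0.0, 0.323]
force: [0.1, 0.5, 0.4]
opening: 0.0258
```

Call:
{"op": "send_rows", "data": {"commands": [[1.69,-1.36,0,0,0,0.27,0],[1.69,-1.36,0,0,0,0.27,0],[1.69,-1.36,0,0,0,0.27,0],[1.69,-1.36,0,0,0,0.27,0],[1.69,-1.36,0,0,0,0.27,0]]}}

```text
t: 2.98
ee_pos: [0.304, -0.3334, 0.2314]
tool_rot: [3.141, -0.0, 0.299]
force: [-0.8, 0.0, 0.4]
opening: 0.0004
```

Call:
{"op": "send_rows", "data": {"commands": [[1.69,-1.36,0,0,0,0.27,0],[1.69,-1.36,0,0,0,0.27,0],[1.69,-1.36,0,0,0,0.27,0],[1.69,-1.36,0,0,0,0.27,0],[1.69,-1.36,0,0,0,0.27,0]]}}

```text
t: 3.4
ee_pos: [0.3655, -0.2441, 0.2315]
tool_rot: [3.141, -0.0, 0.276]
force: [0.6, -0.4, -0.1]
opening: 0.0002
```

Call:
{"op": "send_rows", "data": {"commands": [[1.69,-1.36,0,0,0,0.27,0],[1.69,-1.36,0,0,0,0.27,0],[1.69,-1.36,0,0,0,0.27,0],[1.69,-1.36,0,0,0,0.27,0],[1.69,-1.36,0,0,0,0.27,0]]}}

```text
t: 3.82
ee_pos: [0.4292, -0.1562, 0.2314]
tool_rot: [3.141, -0.0, 0.252]
force: [-0.6, -0.6, -0.8]
opening: -0.0
```

Call:
{"op": "send_rows", "data": {"commands": [[1.69,-1.36,0,0,0,0.27,0],[1.69,-1.36,0,0,0,0.27,0],[1.69,-1.36,0,0,0,0.27,0],[1.69,-1.36,0,0,0,0.27,0],[1.69,-1.36,0,0,0,0.27,0]]}}

```text
t: 4.23
ee_pos: [0.4949, -0.0698, 0.2314]
tool_rot: [3.141, -0.0, 0.229]
force: [-0.6, -0.1, -0.3]
opening: 0.0
```

Call:
{"op": "send_rows", "data": {"commands": [[1.69,-1.36,0,0,0,0.27,0],[1.69,-1.36,0,0,0,0.27,0],[1.69,-1.36,0,0,0,0.27,0],[1.69,-1.36,0,0,0,0.27,0],[1.69,-1.36,0,0,0,0.27,0]]}}

```text
t: 4.65
ee_pos: [0.5625, 0.0149, 0.2313]
tool_rot: [3.142, -0.0, 0.205]
force: [0.1, -0.9, -0.1]
opening: 0.0001
```

Call:
{"op": "send_rows", "data": {"commands": [[1.69,-1.36,0,0,0,0.27,0],[1.69,-1.36,0,0,0,0.27,0],[1.69,-1.36,0,0,0,0.27,0],[1.69,-1.36,0,0,0,0.27,0],[1.69,-1.36,0,0,0,0.27,0]]}}

```text
t: 5.07
ee_pos: [0.6321, 0.0981, 0.2313]
tool_rot: [-3.142, 0.0, 0.182]
force: [0.3, -0.8, 0.2]
opening: -0.0001
```

Call:
{"op": "send_rows", "data": {"commands": [[0,0,1.43,0,0,0,0],[0,0,1.43,0,0,0,0],[0,0,1.43,0,0,0,0],[0,0,1.43,0,0,0,0],[0,0,1.43,0,0,0,0]]}}

```text
t: 5.48
ee_pos: [0.6315, 0.0972, 0.159]
tool_rot: [-3.142, 0.0, 0.182]
force: [0.0, 0.4, -0.3]
opening: 0.0001
```

Call:
{"op": "send_rows", "data": {"commands": [[0,0,1.43,0,0,0,0],[0,0,1.43,0,0,0,0],[0,0,1.43,0,0,0,0],[0,0,1.43,0,0,0,0],[0,0,1.43,0,0,0,0]]}}

```text
t: 5.9
ee_pos: [0.6316, 0.0971, 0.0876]
tool_rot: [-3.142, -0.0, 0.182]
force: [0.1, -0.5, 0.5]
opening: 0.0001
```

Call:
{"op": "send_rows", "data": {"commands": [[-1,0,0,0,0,0,0],[-1,0,0,0,0,0,0],[-1,0,0,0,0,0,0],[-1,0,0,0,0,0,0],[-1,0,0,0,0,0,0]]}}

```text
t: 6.32
ee_pos: [0.5841, 0.0882, 0.0882]
tool_rot: [3.141, -0.005, 0.182]
force: [9.6, 2.8, -6.9]
opening: -0.0001
```

Call:
{"op": "send_rows", "data": {"commands": [[-1,0,0,0,0,0,0],[-0.8,0,0,0,0,0,0],[-0.6,0,0,0,0,0,0],[-0.6,0,0,0,0,0,0],[-0.6,0,0,0,0,0,0]]}}

```text
t: 6.73
ee_pos: [0.5494, 0.0817, 0.0884]
tool_rot: [3.141, -0.007, 0.181]
force: [12.1, 2.3, -8.9]
opening: -0.0001
```

Call:
{"op": "send_rows", "data": {"commands": [[-0.4,0,0,0,0,0,0],[-0.3,0,0,0,0,0,0],[0,0,0,0,0,0,0],[0,0,0,0,0,0,0],[0,0,0,0,0,0,0]]}}

```text
t: 7.15
ee_pos: [0.5424, 0.0804, 0.0885]
tool_rot: [3.141, -0.006, 0.182]
force: [9.1, 2.7, -5.4]
opening: -0.0002
```

```bash
python3 - <<'E'
from h import *
find(["slide1_thumb","cast1"]);st()
s=robot.sense()["ee_pos"];d=s[:2]-MO;print("mould x",d@[np.cos(MY),np.sin(MY)])
E
```

```text
slide1_thumb [('scene', [0.53, 0.079, 0.093], 0.47), ('top', [0.525, 0.078, 0.091], 0.51)]
cast1 [('scene', [0.501, 0.076, 0.006], 0.66), ('top', [0.59, 0.006, 0.004], 0.7), ('top', [0.5, 0.076, 0.003], 0.66), ('top', [0.63, -0.067, 0.091], 0.64)]
7.5 [0.5424 0.0804 0.0885] [ 3.141 -0.005  0.182] [ 9.2  1.  -6.6] -0.0002
mould x -0.0398858064547674
```

Call:
{"op": "send_rows", "data": {"commands": [[-0.1,0,0,0,0,0,0],[-0.1,0,0,0,0,0,0],[-0.1,0,0,0,0,0,0],[0,0,0,0,0,0,0],[0,0,0,0,0,0,0]]}}

```text
t: 7.87
ee_pos: [0.5414, 0.0802, 0.0886]
tool_rot: [3.141, -0.01, 0.181]
force: [17.2, 5.5, -11.4]
opening: -0.0001
```

Call:
{"op": "send_rows", "data": {"commands": [[1,0,0,0,0,0,0],[1,0,0,0,0,0,0],[1,0,0,0,0,0,0],[1,0,0,0,0,0,0],[1,0,0,0,0,0,0]]}}

```text
t: 8.28
ee_pos: [0.5878, 0.089, 0.0885]
tool_rot: [3.141, -0.002, 0.182]
force: [4.2, 1.3, -0.4]
opening: -0.0003
```

Call:
{"op": "send_rows", "data": {"commands": [[1,0,0,0,0,0,0],[1,0,0,0,0,0,0],[1,0,0,0,0,0,0],[1,0,0,0,0,0,0],[0.5,0,0,0,0,0,0]]}}

```text
t: 8.7
ee_pos: [0.6315, 0.0971, 0.0882]
tool_rot: [3.142, -0.0, 0.182]
force: [0.8, 0.1, -0.3]
opening: -0.0002
```

Call:
{"op": "send_rows", "data": {"commands": [[0,0,-1.6,0,0,0,0],[0,0,-1.6,0,0,0,0],[0,0,-1.6,0,0,0,0],[0,0,-1.6,0,0,0,0],[0,0,-1.6,0,0,0,0]]}}

```text
t: 9.12
ee_pos: [0.6304, 0.0969, 0.1691]
tool_rot: [-3.142, 0.0, 0.182]
force: [0.1, -0.4, 0.3]
opening: -0.0001
```

```bash
python3 - <<'E'
from h import *
st();a=find(["slide1_thumb","cast1"])
for e in a["cast1"]:
    d=np.array(e[1][:2])-MO;c,s=np.cos(MY),np.sin(MY);print(e[0],np.round([d@[c,s],d@[-s,c]],4))
x,y=W(MO,MY,-.082,.082)
plan([(x,y,.168,MY),(x,y,.049,MY)])
E
```

```text
9.1 [0.6304 0.0969 0.1691] [-3.142  0.     0.182] [ 0.1 -0.4  0.3] -0.0001
slide1_thumb [('scene', [0.606, 0.096, 0.094], 0.66)]
cast1 [('scene', [0.497, 0.076, 0.003], 0.7), ('top', [0.592, 0.01, 0.003], 0.79), ('top', [0.5, 0.075, 0.002], 0.59), ('top', [0.604, -0.073, 0.003], 0.48)]
scene [-0.0853  0.0858]
top [-0.0039  0.0036]
top [-0.0826  0.0842]
top [-0.0072 -0.0802]
10 x [-1.31, 0.0, -0.01, -0.0, 0.01, -0.01]
5 x [0.0, -0.0, 2.38, 0.0, 0.0, 0.0]
```

Call:
{"op": "send_rows", "data": {"commands": [[-2.64,0,0,0,0,0,1],[-2.64,0,0,0,0,0,1],[-2.64,0,0,0,0,0,1],[-2.64,0,0,0,0,0,1],[-2.64,0,0,0,0,0,1]], "newtons": 80}}

```text
t: 9.83
ee_pos: [0.499, 0.073, 0.1673]
tool_rot: [-3.141, 0.002, 0.182]
force: [-0.3, -0.1, 0.3]
opening: 0.0604
```

Call:
{"op": "send_rows", "data": {"commands": [[0,0,2,0,0,0,1],[0,0,2,0,0,0,1],[0,0,2,0,0,0,1],[0,0,2,0,0,0,1],[0,0,2,0,0,0,1]]}}

```text
t: 10.25
ee_pos: [0.5001, 0.0731, 0.0667]
tool_rot: [-3.141, 0.001, 0.182]
force: [-0.1, -0.7, -0.7]
opening: 0.0854
```

Call:
{"op": "send_rows", "data": {"commands": [[0,0,1,0,0,0,1],[0,0,1,0,0,0,1],[0,0,0,0,0,0,0],[0,0,0,0,0,0,0],[0,0,0,0,0,0,0]]}}

```text
t: 10.67
ee_pos: [0.5009, 0.0731, 0.0486]
tool_rot: [3.142, -0.0, 0.182]
force: [-0.0, -0.6, -1.0]
opening: 0.0516
```

Call:
{"op": "send_rows", "data": {"commands": [[0,0,0,0,0,0,0],[0,0,0,0,0,0,0],[0,0,0,0,0,0,0],[0,0,0,0,0,0,0],[0,0,0,0,0,0,0]]}}

```text
t: 11.08
ee_pos: [0.5011, 0.0731, 0.049]
tool_rot: [3.141, -0.001, 0.182]
force: [-0.8, 1.6, 5.8]
opening: 0.0201
```

```bash
python3 - <<'E'
from h import *
st()
im=[robot.grab_frame(n)["color"][:,:,::-1] for n in("wrist","scene")]
cv2.imwrite("pics/g1.png",np.hstack([im[0][:,:,:][::1],im[1]])[:, :, :][:, 0:1120][::1] if 0 else np.hstack([cv2.resize(im[0],(400,300)),cv2.resize(im[1][120:330,150:430],(400,300))]))
find(["camera","lens"]) 
E
```

```text
11.1 [0.5011 0.0731 0.049 ] [ 3.141e+00 -1.000e-03  1.820e-01] [-0.8  1.6  5.8] 0.0201
camera [('scene', [0.581, -0.3, 0.0], 0.8), ('top', [0.586, -0.296, -0.001], 0.71)]
lens [('scene', [0.544, -0.307, 0.04], 0.76), ('top', [0.546, -0.31, 0.039], 0.84)]
```

View pics/g1.png

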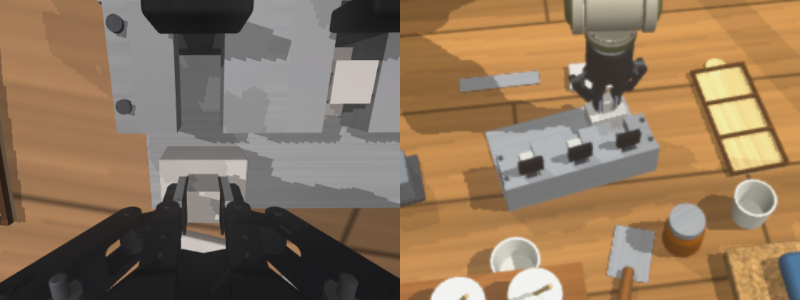

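```bash
cat >> h.py <<'E'
def inspect(L,cy,zt=.065):
    c,s=np.cos(cy),np.sin(cy); P=lambda d:(L[0]-d*c,L[1]-d*s)
    h=np.pi/2
    print("turn, relief, off, turn, end, off, turn, back, off")
    return [(*P(.100),zt,cy),(*P(.100),zt,cy+h),(*P(.100),zt,cy+2*h),(*P(.061),zt,cy+2*h,1.0),(*P(.1),zt,cy+2*h,1.5),(*P(.1),zt,cy+h),(*P(.068),zt,cy+h,1.0),(*P(.1),zt,cy+h,1.5),(*P(.1),zt,cy),(*P(.057),zt,cy,1.0),(*P(.1),zt,cy,1.5)]
E
python3 - <<'E'
from h import *
p=robot.sense()["ee_pos"]
plan([(*p[:2],.065,.182,.5)]+inspect((.5448,-.3085),.285))
E
```

```text
turn, relief, off, turn, end, off, turn, back, off
5 x [0.0, 0.0, -0.32, 0.0, -0.01, -0.0]
20 x [-0.72, 1.94, 0.0, -0.0, 0.0, -0.3]
15 x [0.0, 0.0, 0.0, 0.0, 0.0, -6.0]
15 x [0.0, 0.0, 0.0, -0.0, 0.0, -6.0]
5 x [-0.78, -0.0, -0.0, 0.0, 0.0, 0.0]
5 x [0.78, 0.0, 0.0, 0.0, 0.0, 0.0]
15 x [0.0, 0.0, 0.0, 0.0, -0.0, 6.0]
5 x [-0.0, 0.64, 0.0, 0.0, 0.0, 0.0]
5 x [0.0, -0.64, -0.0, 0.0, 0.0, 0.0]
15 x [0.0, 0.0, 0.0, -0.0, -0.0, 6.0]
5 x [0.86, -0.0, -0.0, 0.0, 0.0, 0.0]
5 x [-0.86, 0.0, 0.0, 0.0, 0.0, 0.0]
```

Call:
{"op": "send_rows", "data": {"commands": [[0,0,-0.32,0,0,0,0],[0,0,-0.32,0,0,0,0],[0,0,-0.32,0,0,0,0],[0,0,-0.32,0,0,0,0],[0,0,-0.32,0,0,0,0]]}}

```text
t: 11.9
ee_pos: [0.5007, 0.0731, 0.0646]
tool_rot: [-3.142, 0.0, 0.182]
force: [0.2, 0.2, -0.5]
opening: 0.0204
```

Call:
{"op": "send_rows", "data": {"commands": [[-0.72,1.94,0,0,0,-0.3,0],[-0.72,1.94,0,0,0,-0.3,0],[-0.72,1.94,0,0,0,-0.3,0],[-0.72,1.94,0,0,0,-0.3,0],[-0.72,1.94,0,0,0,-0.3,0]]}}

```text
t: 12.32
ee_pos: [0.4837, -0.0299, 0.0645]
tool_rot: [3.142, -0.0, 0.209]
force: [0.5, 0.2, -2.1]
opening: 0.0207
```

Call:
{"op": "send_rows", "data": {"commands": [[-0.72,1.94,0,0,0,-0.3,0],[-0.72,1.94,0,0,0,-0.3,0],[-0.72,1.94,0,0,0,-0.3,0],[-0.72,1.94,0,0,0,-0.3,0],[-0.72,1.94,0,0,0,-0.3,0]]}}

```text
t: 12.73
ee_pos: [0.4696, -0.1325, 0.0645]
tool_rot: [3.142, -0.0, 0.234]
force: [0.2, 0.3, -1.3]
opening: 0.0201
```

Call:
{"op": "send_rows", "data": {"commands": [[-0.72,1.94,0,0,0,-0.3,0],[-0.72,1.94,0,0,0,-0.3,0],[-0.72,1.94,0,0,0,-0.3,0],[-0.72,1.94,0,0,0,-0.3,0],[-0.72,1.94,0,0,0,-0.3,0]]}}

```text
t: 13.15
ee_pos: [0.4582, -0.2354, 0.0645]
tool_rot: [-3.142, -0.0, 0.261]
force: [0.8, -0.0, -2.5]
opening: 0.0204
```

Call:
{"op": "send_rows", "data": {"commands": [[-0.72,1.94,0,0,0,-0.3,0],[-0.72,1.94,0,0,0,-0.3,0],[-0.72,1.94,0,0,0,-0.3,0],[-0.72,1.94,0,0,0,-0.3,0],[-0.72,1.94,0,0,0,-0.3,0]]}}

```text
t: 13.57
ee_pos: [0.4494, -0.3384, 0.0644]
tool_rot: [-3.141, 0.0, 0.287]
force: [-0.0, -0.3, -1.7]
opening: 0.0202
```

Call:
{"op": "send_rows", "data": {"commands": [[0,0,0,0,0,-6,0],[0,0,0,0,0,-6,0],[0,0,0,0,0,-6,0],[0,0,0,0,0,-6,0],[0,0,0,0,0,-6,0]]}}

```text
t: 13.98
ee_pos: [0.4496, -0.3374, 0.0644]
tool_rot: [-3.141, -0.0, 0.815]
force: [1.0, -0.0, -1.8]
opening: 0.0202
```

Call:
{"op": "send_rows", "data": {"commands": [[0,0,0,0,0,-6,0],[0,0,0,0,0,-6,0],[0,0,0,0,0,-6,0],[0,0,0,0,0,-6,0],[0,0,0,0,0,-6,0]]}}

```text
t: 14.4
ee_pos: [0.4496, -0.3374, 0.0644]
tool_rot: [-3.141, -0.0, 1.339]
force: [-0.4, 1.2, -2.4]
opening: 0.0204
```

Call:
{"op": "send_rows", "data": {"commands": [[0,0,0,0,0,-6,0],[0,0,0,0,0,-6,0],[0,0,0,0,0,-6,0],[0,0,0,0,0,-6,0],[0,0,0,0,0,-6,0]]}}

```text
t: 14.82
ee_pos: [0.4496, -0.3374, 0.0644]
tool_rot: [-3.141, -0.0, 1.863]
force: [1.1, 0.3, -2.0]
opening: 0.0209
```

Call:
{"op": "send_rows", "data": {"commands": [[0,0,0,0,0,-6,0],[0,0,0,0,0,-6,0],[0,0,0,0,0,-6,0],[0,0,0,0,0,-6,0],[0,0,0,0,0,-6,0]]}}

```text
t: 15.23
ee_pos: [0.4497, -0.3374, 0.0644]
tool_rot: [3.142, -0.0, 2.386]
force: [-0.1, -0.0, -2.3]
opening: 0.0203
```

Call:
{"op": "send_rows", "data": {"commands": [[0,0,0,0,0,-6,0],[0,0,0,0,0,-6,0],[0,0,0,0,0,-6,0],[0,0,0,0,0,-6,0],[0,0,0,0,0,-6,0]]}}

```text
t: 15.65
ee_pos: [0.4496, -0.3374, 0.0644]
tool_rot: [3.141, -0.0, 2.91]
force: [-0.5, -0.1, -1.6]
opening: 0.0204
```

Call:
{"op": "send_rows", "data": {"commands": [[0,0,0,0,0,-6,0],[0,0,0,0,0,-6,0],[0,0,0,0,0,-6,0],[0,0,0,0,0,-6,0],[0,0,0,0,0,-6,0]]}}

```text
t: 16.07
ee_pos: [0.4496, -0.3374, 0.0644]
tool_rot: [3.141, -0.0, -2.85]
force: [0.6, -0.2, -1.6]
opening: 0.0205
```

```bash
python3 - <<'E'
from h import *
st()
im=[robot.grab_frame(n)["color"][:,:,::-1] for n in("wrist","scene","top")]
cv2.imwrite("pics/i1.png",np.hstack([cv2.resize(im[0],(400,300)),cv2.resize(im[2][180:330,330:530],(400,300))]))
find(["camera","lens","cast1"])
plan([(.4862,-.3257,.065,.285+np.pi,1)])
E
```

```text
16.1 [ 0.4496 -0.3374  0.0644] [ 3.141 -0.    -2.85 ] [ 0.6 -0.2 -1.6] 0.0205
camera [('scene', [0.578, -0.301, 0.004], 0.89), ('top', [0.589, -0.297, -0.002], 0.6)]
lens [('scene', [0.547, -0.306, 0.041], 0.84), ('top', [0.547, -0.308, 0.041], 0.87), ('top', [0.449, -0.338, 0.017], 0.66)]
cast1 [('scene', [0.452, -0.335, 0.018], 0.93), ('top', [0.591, 0.009, 0.002], 0.66), ('top', [0.602, -0.073, 0.003], 0.46), ('top', [0.452, -0.338, 0.018], 0.38)]
5 x [-0.77, 0.02, -0.01, 0.0, -0.0, 0.01]
```

View pics/i1.png

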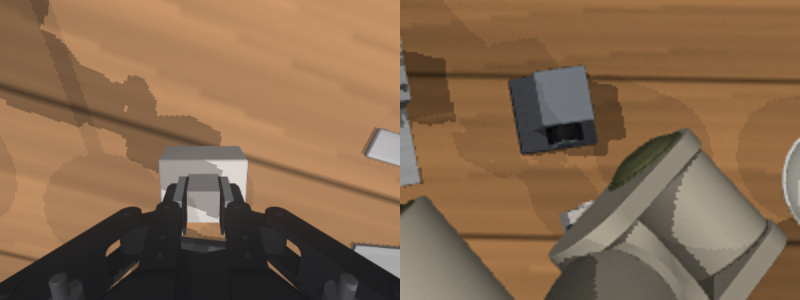

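```bash
python3 - <<'E'
from h import *
f=robot.grab_frame("top");im=f["color"][:,:,::-1]
big=cv2.resize(im[205:265,375:440],None,fx=9,fy=9,interpolation=cv2.INTER_CUBIC)
for yaw,c in((.2,(0,255,0)),(.3,(0,0,255))):
    P=np.array([[*W((.583,-.298),yaw,x,y),.012] for x,y in((-.045,-.045),(.045,-.045),(.045,.045),(-.045,.045))])
    q=(f["R"]@P.T).T+f["t"]; uv=(q[:,:2]/q[:,2:]*[f["fx"],f["fy"]]+[f["cx"],f["cy"]]-[375,205]+.5)*9
    cv2.polylines(big,[np.int32(uv)],True,c,1,cv2.LINE_AA)
cv2.imwrite("pics/cam.png",big)
E
```

```text
(no output)
```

View pics/cam.png

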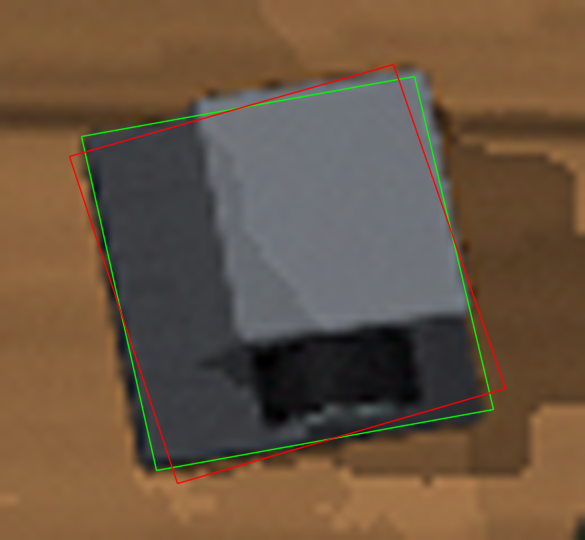

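```bash
python3 - <<'E'
from h import *
w=inspect((.5435,-.306),.185)
plan(w[2:])
E
```

```text
turn, relief, off, turn, end, off, turn, back, off
1 x [0.06, 1.38, -0.07, 0.0, -0.0, 5.79]
5 x [-0.78, 0.0, 0.0, 0.0, 0.0, 0.0]
5 x [0.78, -0.0, -0.0, 0.0, 0.0, 0.0]
15 x [0.0, 0.0, 0.0, 0.0, -0.0, 6.0]
5 x [-0.0, 0.64, 0.0, 0.0, 0.0, 0.0]
5 x [0.0, -0.64, -0.0, 0.0, 0.0, 0.0]
15 x [0.0, 0.0, 0.0, -0.0, -0.0, 6.0]
5 x [0.86, 0.0, 0.0, 0.0, 0.0, 0.0]
5 x [-0.86, -0.0, -0.0, 0.0, 0.0, 0.0]
```

Call:
{"op": "send_rows", "data": {"commands": [[0.06,1.38,-0.07,0,0,5.8,0],[0,0,0,0,0,0,0],[-1.3,0,0,0,0,0,0],[-1.3,0,0,0,0,0,0],[-1.3,0,0,0,0,0,0]]}}

```text
t: 17.08
ee_pos: [0.4842, -0.3175, 0.0652]
tool_rot: [-3.141, 0.0, -2.954]
force: [0.2, -0.2, -1.7]
opening: 0.0205
```

Call:
{"op": "send_rows", "data": {"commands": [[0,0,0,0,0,0,0],[0,0,0,0,0,0,0],[0,0,0,0,0,0,0],[0,0,0,0,0,0,0],[0,0,0,0,0,0,0]]}}

```text
t: 17.5
ee_pos: [0.4831, -0.3174, 0.0651]
tool_rot: [3.141, -0.0, -2.956]
force: [-0.2, -0.4, -1.6]
opening: 0.0205
```

```bash
python3 - <<'E'
from h import *
st()
a=find(["lens","cast1","camera"],("scene","top"))
im=robot.grab_frame("top")["color"][:,:,::-1],robot.grab_frame("scene")["color"][:,:,::-1]
cv2.imwrite("pics/i2.png",np.hstack([cv2.resize(im[0][190:310,340:500],(400,300),interpolation=2),cv2.resize(im[1][160:280,70:230],(400,300),interpolation=2)]))
E
```

```text
17.5 [ 0.4831 -0.3174  0.0651] [ 3.141 -0.    -2.956] [-0.2 -0.4 -1.6] 0.0205
lens [('scene', [0.546, -0.303, 0.04], 0.89), ('top', [0.548, -0.305, 0.042], 0.65)]
cast1 [('scene', [0.482, -0.315, 0.017], 0.66), ('top', [0.604, -0.073, 0.002], 0.68), ('top', [0.59, 0.009, 0.002], 0.58), ('top', [0.594, 0.318, 0.004], 0.44)]
camera [('scene', [0.582, -0.299, 0.001], 0.77), ('top', [0.745, 0.158, 0.003], 0.6), ('top', [0.583, -0.295, 0.001], 0.56), ('top', [0.597, 0.009, 0.0], 0.43)]
```

View pics/i2.png

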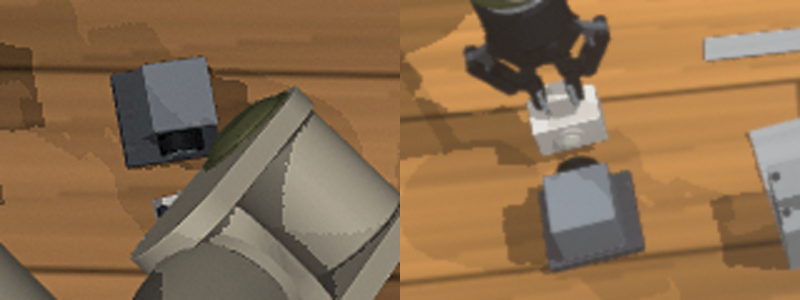

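Call:
{"op": "send_rows", "data": {"commands": [[0,0,0,0,0,0,0],[0,0,0,0,0,0,0],[0,0,0,0,0,0,0],[0,0,0,0,0,0,0],[0,0,0,0,0,0,0]]}}

```text
t: 18.42
ee_pos: [0.4836, -0.3172, 0.065]
tool_rot: [3.142, -0.0, -2.956]
force: [-0.5, 0.0, -1.1]
opening: 0.0205
```

Call:
{"op": "send_rows", "data": {"commands": [[0.78,0,0,0,0,0,0],[0.78,0,0,0,0,0,0],[0.78,0,0,0,0,0,0],[0.78,0,0,0,0,0,0],[0.78,0,0,0,0,0,0]]}}

```text
t: 18.83
ee_pos: [0.4442, -0.3246, 0.0651]
tool_rot: [3.142, -0.0, -2.957]
force: [0.5, 0.2, -1.8]
opening: 0.0205
```

Call:
{"op": "send_rows", "data": {"commands": [[0,0,0,0,0,6,0],[0,0,0,0,0,6,0],[0,0,0,0,0,6,0],[0,0,0,0,0,6,0],[0,0,0,0,0,6,0]]}}

```text
t: 19.25
ee_pos: [0.4446, -0.3246, 0.0651]
tool_rot: [-3.142, 0.0, 2.798]
force: [0.0, -0.1, -2.1]
opening: 0.0208
```

Call:
{"op": "send_rows", "data": {"commands": [[0,0,0,0,0,6,0],[0,0,0,0,0,6,0],[0,0,0,0,0,6,0],[0,0,0,0,0,6,0],[0,0,0,0,0,6,0]]}}

```text
t: 19.67
ee_pos: [0.4446, -0.3245, 0.0651]
tool_rot: [-3.142, 0.0, 2.274]
force: [-1.0, -0.2, -2.8]
opening: 0.0206
```

Call:
{"op": "send_rows", "data": {"commands": [[0,0,0,0,0,6,0],[0,0,0,0,0,6,0],[0,0,0,0,0,6,0],[0,0,0,0,0,6,0],[0,0,0,0,0,6,0]]}}

```text
t: 20.08
ee_pos: [0.4446, -0.3245, 0.0651]
tool_rot: [3.142, -0.0, 1.751]
force: [0.4, 0.4, -2.3]
opening: 0.0203
```

Call:
{"op": "send_rows", "data": {"commands": [[0,0.68,0,0,0,0,0],[0,0.68,0,0,0,0,0],[0,0.68,0,0,0,0,0],[0,0.68,0,0,0,0,0],[0,0.68,0,0,0,0,0]]}}

```text
t: 20.5
ee_pos: [0.4795, -0.3179, 0.065]
tool_rot: [3.142, 0.0, 1.758]
force: [-0.0, 0.4, -0.9]
opening: 0.0205
```

```bash
python3 - <<'E'
from h import *
st()
a=find(["lens","cast1","camera"],("scene",))
w=inspect((.5445,-.305),.185); print(w[6])
E
```

```text
20.5 [ 0.4795 -0.3179  0.065 ] [3.142 0.    1.758] [-0.   0.4 -0.9] 0.0205
lens [('scene', [0.546, -0.304, 0.041], 0.88)]
cast1 [('scene', [0.481, -0.316, 0.022], 0.98)]
camera [('scene', [0.578, -0.302, 0.001], 0.73), ('scene', [0.444, 0.308, 0.006], 0.43)]
turn, relief, off, turn, end, off, turn, back, off
(np.float64(0.4776603349571442), np.float64(-0.3175083642799068), 0.065, 1.7557963267948966, 1.0)
```

Good: 33 mm gap at the end. Dwell, then back.

Call:
{"op": "send_rows", "data": {"commands": [[0,0,0,0,0,0,0],[0,0,0,0,0,0,0],[0,0,0,0,0,0,0],[0,0,0,0,0,0,0],[0,0,0,0,0,0,0]]}}

```text
t: 21.12
ee_pos: [0.4785, -0.3182, 0.0651]
tool_rot: [3.142, 0.0, 1.756]
force: [0.4, -0.3, -2.0]
opening: 0.0204
```

Call:
{"op": "send_rows", "data": {"commands": [[0,0,0,0,0,0,0],[0,0,0,0,0,0,0],[0,0,0,0,0,0,0],[0,0,0,0,0,0,0],[0,0,0,0,0,0,0]]}}

```text
t: 21.53
ee_pos: [0.4786, -0.3181, 0.065]
tool_rot: [-3.142, -0.0, 1.756]
force: [0.4, -0.0, -2.0]
opening: 0.0204
```

Call:
{"op": "send_rows", "data": {"commands": [[0,-0.68,0,0,0,0,0],[0,-0.68,0,0,0,0,0],[0,-0.68,0,0,0,0,0],[0,-0.68,0,0,0,0,0],[0,-0.68,0,0,0,0,0]]}}

```text
t: 21.95
ee_pos: [0.4443, -0.3245, 0.0651]
tool_rot: [-3.142, -0.0, 1.756]
force: [-0.0, -0.0, -1.5]
opening: 0.0203
```

Call:
{"op": "send_rows", "data": {"commands": [[0,0,0,0,0,6,0],[0,0,0,0,0,6,0],[0,0,0,0,0,6,0],[0,0,0,0,0,6,0],[0,0,0,0,0,6,0]]}}

```text
t: 22.37
ee_pos: [0.4447, -0.3245, 0.0651]
tool_rot: [3.142, 0.0, 1.227]
force: [-0.1, -0.2, -2.0]
opening: 0.0203
```

Call:
{"op": "send_rows", "data": {"commands": [[0,0,0,0,0,6,0],[0,0,0,0,0,6,0],[0,0,0,0,0,6,0],[0,0,0,0,0,6,0],[0,0,0,0,0,6,0]]}}

```text
t: 22.78
ee_pos: [0.4447, -0.3245, 0.0651]
tool_rot: [-3.142, 0.0, 0.703]
force: [-0.5, 0.5, -2.1]
opening: 0.0207
```

Call:
{"op": "send_rows", "data": {"commands": [[0,0,0,0,0,6,0],[0,0,0,0,0,6,0],[0,0,0,0,0,6,0],[0,0,0,0,0,6,0],[0,0,0,0,0,6,0]]}}

```text
t: 23.2
ee_pos: [0.4447, -0.3245, 0.0651]
tool_rot: [-3.142, 0.0, 0.18]
force: [0.0, -0.3, -2.6]
opening: 0.0201
```

Call:
{"op": "send_rows", "data": {"commands": [[0.86,0,0,0,0,0,0],[0.86,0,0,0,0,0,0],[0.86,0,0,0,0,0,0],[0.86,0,0,0,0,0,0],[0.86,0,0,0,0,0,0]]}}

```text
t: 23.62
ee_pos: [0.4886, -0.3161, 0.065]
tool_rot: [3.142, -0.0, 0.187]
force: [-0.6, 0.2, -0.6]
opening: 0.0206
```

```bash
python3 - <<'E'
from h import *
st()
a=find(["lens","cast1","camera"],("scene",))
E
```

```text
23.6 [ 0.4886 -0.3161  0.065 ] [ 3.142 -0.     0.187] [-0.6  0.2 -0.6] 0.0206
lens [('scene', [0.543, -0.306, 0.042], 0.92)]
cast1 [('scene', [0.484, -0.314, 0.021], 0.97)]
camera [('scene', [0.582, -0.301, 0.006], 0.86)]
```

```bash
python3 - <<'E'
from h import *
TO=(.521,.3135);TY=.06
plan([(.445,-.325,.065,.185,1.5),(.47,.22,.065,.1),(*W(TO,TY,.076,0),.065,TY,2),(*W(TO,TY,.076,0),.050,TY,.5)])
E
```

```text
5 x [-0.87, 0.02, -0.0, -0.0, 0.0, 0.02]
25 x [0.41, -2.14, -0.0, 0.0, -0.0, 0.19]
10 x [1.34, -0.87, -0.0, 0.0, -0.0, 0.23]
5 x [0.0, -0.0, 0.3, 0.0, 0.0, 0.0]
```

Call:
{"op": "send_rows", "data": {"commands": [[0,0,0,0,0,0,0],[0,0,0,0,0,0,0],[0,0,0,0,0,0,0],[0,0,0,0,0,0,0],[0,0,0,0,0,0,0]]}}

```text
t: 24.23
ee_pos: [0.4873, -0.3165, 0.0651]
tool_rot: [-3.142, 0.0, 0.185]
force: [0.3, 0.5, -1.3]
opening: 0.0205
```

Call:
{"op": "send_rows", "data": {"commands": [[0,0,0,0,0,0,0],[0,0,0,0,0,0,0],[0,0,0,0,0,0,0],[0,0,0,0,0,0,0],[0,0,0,0,0,0,0]]}}

```text
t: 24.65
ee_pos: [0.4875, -0.3164, 0.065]
tool_rot: [-3.142, 0.0, 0.185]
force: [0.7, 0.0, -2.3]
opening: 0.0208
```

Call:
{"op": "send_rows", "data": {"commands": [[-0.88,0,0,0,0,0,0],[-0.88,0,0,0,0,0,0],[-0.88,0,0,0,0,0,0],[-0.88,0,0,0,0,0,0],[-0.88,0,0,0,0,0,0]]}}

```text
t: 25.07
ee_pos: [0.4431, -0.3248, 0.0651]
tool_rot: [-3.142, 0.0, 0.185]
force: [0.1, -1.2, -1.5]
opening: 0.0204
```

Call:
{"op": "send_rows", "data": {"commands": [[0.41,-2.14,0,0,0,0.19,0],[0.41,-2.14,0,0,0,0.19,0],[0.41,-2.14,0,0,0,0.19,0],[0.41,-2.14,0,0,0,0.19,0],[0.41,-2.14,0,0,0,0.19,0]]}}

```text
t: 25.48
ee_pos: [0.4446, -0.2149, 0.0652]
tool_rot: [3.141, -0.0, 0.168]
force: [0.0, -0.5, -1.6]
opening: 0.0204
```

Call:
{"op": "send_rows", "data": {"commands": [[0.41,-2.14,0,0,0,0.19,0],[0.41,-2.14,0,0,0,0.19,0],[0.41,-2.14,0,0,0,0.19,0],[0.41,-2.14,0,0,0,0.19,0],[0.41,-2.14,0,0,0,0.19,0]]}}

```text
t: 25.9
ee_pos: [0.4478, -0.1061, 0.0652]
tool_rot: [3.141, -0.0, 0.151]
force: [0.4, -0.5, -1.7]
opening: 0.0204
```

Call:
{"op": "send_rows", "data": {"commands": [[0.41,-2.14,0,0,0,0.19,0],[0.41,-2.14,0,0,0,0.19,0],[0.41,-2.14,0,0,0,0.19,0],[0.41,-2.14,0,0,0,0.19,0],[0.41,-2.14,0,0,0,0.19,0]]}}

```text
t: 26.32
ee_pos: [0.4526, 0.0027, 0.0652]
tool_rot: [3.141, -0.0, 0.135]
force: [0.2, -0.3, -1.3]
opening: 0.0206
```

Call:
{"op": "send_rows", "data": {"commands": [[0.41,-2.14,0,0,0,0.19,0],[0.41,-2.14,0,0,0,0.19,0],[0.41,-2.14,0,0,0,0.19,0],[0.41,-2.14,0,0,0,0.19,0],[0.41,-2.14,0,0,0,0.19,0]]}}

```text
t: 26.73
ee_pos: [0.4594, 0.1114, 0.0652]
tool_rot: [3.141, -0.0, 0.118]
force: [0.1, -0.0, -1.5]
opening: 0.0205
```

Call:
{"op": "send_rows", "data": {"commands": [[0.41,-2.14,0,0,0,0.19,0],[0.41,-2.14,0,0,0,0.19,0],[0.41,-2.14,0,0,0,0.19,0],[0.41,-2.14,0,0,0,0.19,0],[0.41,-2.14,0,0,0,0.19,0]]}}

```text
t: 27.15
ee_pos: [0.4678, 0.22, 0.0652]
tool_rot: [3.142, -0.0, 0.102]
force: [0.5, -1.3, -0.5]
opening: 0.0206
```

Call:
{"op": "send_rows", "data": {"commands": [[1.34,-0.87,0,0,0,0.23,0],[1.34,-0.87,0,0,0,0.23,0],[1.34,-0.87,0,0,0,0.23,0],[1.34,-0.87,0,0,0,0.23,0],[1.34,-0.87,0,0,0,0.23,0]]}}

```text
t: 27.57
ee_pos: [0.531, 0.269, 0.065]
tool_rot: [3.142, 0.0, 0.082]
force: [0.6, -0.3, -0.8]
opening: 0.0207
```

Call:
{"op": "send_rows", "data": {"commands": [[1.34,-0.87,0,0,0,0.23,0],[1.34,-0.87,0,0,0,0.23,0],[1.34,-0.87,0,0,0,0.23,0],[1.34,-0.87,0,0,0,0.23,0],[1.34,-0.87,0,0,0,0.23,0]]}}

```text
t: 27.98
ee_pos: [0.5947, 0.3171, 0.0649]
tool_rot: [3.141, 0.0, 0.062]
force: [0.4, 0.8, -1.9]
opening: 0.0204
```

```bash
python3 - <<'E'
from h import *
st();find(["cast1"])
TO=(.521,.3135);TY=.06
plan([(*W(TO,TY,.076,0),.050,TY,.5)])
E
```

```text
28.0 [0.5947 0.3171 0.0649] [3.141 0.    0.062] [ 0.4  0.8 -1.9] 0.0204
cast1 [('scene', [0.595, 0.321, 0.02], 0.62), ('top', [0.605, -0.074, 0.002], 0.72), ('top', [0.6, 0.094, 0.093], 0.53)]
5 x [0.06, -0.02, 0.29, 0.0, 0.01, 0.03]
```

Call:
{"op": "send_rows", "data": {"commands": [[0.06,0,0.3,0,0,0,0],[0.06,0,0.3,0,0,0,0],[0.06,0,0.3,0,0,0,0],[0,0,0.3,0,0,0,0],[0,0,0.3,0,0,0,0]]}}

```text
t: 28.6
ee_pos: [0.5958, 0.3174, 0.0496]
tool_rot: [3.142, 0.0, 0.062]
force: [0.4, -0.5, -1.9]
opening: 0.0205
```

Call:
{"op": "send_rows", "data": {"commands": [[0,0,0.1,0,0,0,0],[0,0,0,0,0,0,0],[0,0,0,0,0,0,0.6],[0,0,0,0,0,0,0.6],[0,0,0,0,0,0,0.6]]}}

```text
t: 29.02
ee_pos: [0.5962, 0.3176, 0.0492]
tool_rot: [-3.141, -0.001, 0.062]
force: [0.5, 0.4, 1.1]
opening: 0.0509
```

Call:
{"op": "send_rows", "data": {"commands": [[0,0,0,0,0,0,0.6],[0,0,0,0,0,0,0.6],[0,0,-0.5,0,0,0,0.6],[0,0,-1,0,0,0,0.6],[0,0,-1.5,0,0,0,0.6]]}}

```text
t: 29.43
ee_pos: [0.5956, 0.3174, 0.079]
tool_rot: [3.141, 0.002, 0.062]
force: [-0.8, 0.6, 0.4]
opening: 0.0513
```

Call:
{"op": "send_rows", "data": {"commands": [[0,0,-2,0,0,0,0.6],[0,0,-2,0,0,0,0.6],[0,0,-2,0,0,0,0.6],[0,0,-2,0,0,0,0],[0,0,-1,0,0,0,0]]}}

```text
t: 29.85
ee_pos: [0.5967, 0.3179, 0.1729]
tool_rot: [-3.14, -0.005, 0.062]
force: [0.1, 0.3, -0.4]
opening: 0.0278
```

```bash
python3 - <<'E'
from h import *
st();find(["cast1"])
x,y=W(MO,MY,.051,0)
plan([(x,y,.17,.182),(x,y,.088,.182,2)])
E
```

```text
29.9 [0.5967 0.3179 0.1729] [-3.14  -0.005  0.062] [ 0.1  0.3 -0.4] 0.0278
cast1 [('scene', [0.595, 0.319, 0.003], 0.94), ('top', [0.592, 0.318, 0.002], 0.88), ('top', [0.604, -0.076, 0.006], 0.62), ('top', [0.593, 0.009, 0.005], 0.52)]
15 x [0.1, 2.03, -0.01, 0.0, 0.0, -0.46]
5 x [-0.0, -0.0, 1.64, 0.0, 0.0, 0.0]
```

Call:
{"op": "send_rows", "data": {"commands": [[0.1,2.03,0,0,0,-0.46,0],[0.1,2.03,0,0,0,-0.46,0],[0.1,2.03,0,0,0,-0.46,0],[0.1,2.03,0,0,0,-0.46,0],[0.1,2.03,0,0,0,-0.46,0]]}}

```text
t: 30.47
ee_pos: [0.6084, 0.2158, 0.1673]
tool_rot: [3.141, 0.003, 0.103]
force: [-0.7, 0.5, 0.3]
opening: 0.0003
```

Call:
{"op": "send_rows", "data": {"commands": [[0.1,2.03,0,0,0,-0.46,0],[0.1,2.03,0,0,0,-0.46,0],[0.1,2.03,0,0,0,-0.46,0],[0.1,2.03,0,0,0,-0.46,0],[0.1,2.03,0,0,0,-0.46,0]]}}

```text
t: 30.88
ee_pos: [0.6254, 0.1156, 0.1674]
tool_rot: [-3.141, 0.003, 0.143]
force: [0.7, 1.2, 0.0]
opening: -0.0001
```

Call:
{"op": "send_rows", "data": {"commands": [[0.1,2.03,0,0,0,-0.46,0],[0.1,2.03,0,0,0,-0.46,0],[0.1,2.03,0,0,0,-0.46,0],[0.1,2.03,0,0,0,-0.46,0],[0.1,2.03,0,0,0,-0.46,0]]}}

```text
t: 31.3
ee_pos: [0.6464, 0.0162, 0.1673]
tool_rot: [-3.141, 0.003, 0.183]
force: [-0.1, 1.2, 0.3]
opening: -0.0002
```

Call:
{"op": "send_rows", "data": {"commands": [[0,0,1.64,0,0,0,0],[0,0,1.64,0,0,0,0],[0,0,1.64,0,0,0,0],[0,0,1.64,0,0,0,0],[0,0,1.64,0,0,0,0]]}}

```text
t: 31.72
ee_pos: [0.6461, 0.0172, 0.0846]
tool_rot: [-3.141, 0.003, 0.183]
force: [-0.1, 0.3, 0.9]
opening: -0.0002
```

Call:
{"op": "send_rows", "data": {"commands": [[-1,0,0,0,0,0,0],[-1,0,0,0,0,0,0],[-1,0,0,0,0,0,0],[-1,0,0,0,0,0,0],[-1,0,0,0,0,0,0]]}}

```text
t: 32.13
ee_pos: [0.5984, 0.0084, 0.0853]
tool_rot: [-3.141, -0.002, 0.183]
force: [10.2, 1.9, -8.4]
opening: -0.0
```

Call:
{"op": "send_rows", "data": {"commands": [[-1,0,0,0,0,0,0],[-0.8,0,0,0,0,0,0],[-0.6,0,0,0,0,0,0],[-0.6,0,0,0,0,0,0],[-0.6,0,0,0,0,0,0]]}}

```text
t: 32.55
ee_pos: [0.5636, 0.0018, 0.0856]
tool_rot: [-3.141, -0.003, 0.182]
force: [11.3, 2.8, -9.3]
opening: 0.0002
```

Call:
{"op": "send_rows", "data": {"commands": [[-0.4,0,0,0,0,0,0],[-0.3,0,0,0,0,0,0],[-0.2,0,0,0,0,0,0],[-0.1,0,0,0,0,0,0],[0,0,0,0,0,0,0]]}}

```text
t: 32.97
ee_pos: [0.5564, 0.0004, 0.0858]
tool_rot: [-3.142, -0.009, 0.182]
force: [22.4, 7.4, -15.0]
opening: -0.0005
```

```bash
python3 - <<'E'
from h import *
find(["slide2_thumb","cast2"]);st()
s=robot.sense()["ee_pos"];d=s[:2]-MO;print("mould x",d@[np.cos(MY),np.sin(MY)])
E
```

```text
slide2_thumb [('scene', [0.545, -0.004, 0.094], 0.54), ('top', [0.538, -0.004, 0.088], 0.37)]
cast2 [('scene', [0.511, -0.003, 0.002], 0.75), ('scene', [0.595, 0.32, 0.005], 0.72), ('top', [0.595, 0.321, 0.003], 0.72), ('top', [0.516, -0.005, -0.0], 0.53)]
33.3 [5.564e-01 4.000e-04 8.580e-02] [-3.142 -0.009  0.182] [ 22.    6.5 -14.2] 0.0
mould x -0.040698149997127175
```

Call:
{"op": "send_rows", "data": {"commands": [[1,0,0,0,0,0,0],[1,0,0,0,0,0,0],[1,0,0,0,0,0,0],[1,0,0,0,0,0,0],[1,0,0,0,0,0,0]]}}

```text
t: 33.68
ee_pos: [0.6022, 0.0092, 0.0857]
tool_rot: [-3.141, 0.001, 0.183]
force: [2.6, 1.3, -0.1]
opening: -0.0001
```

Call:
{"op": "send_rows", "data": {"commands": [[1,0,0,0,0,0,0],[1,0,0,0,0,0,0],[1,0,0,0,0,0,0],[1,0,0,0,0,0,0],[0.6,0,0,0,0,0,0]]}}

```text
t: 34.1
ee_pos: [0.6469, 0.0174, 0.0854]
tool_rot: [-3.141, 0.002, 0.183]
force: [-0.4, 0.4, -0.1]
opening: 0.0002
```

Call:
{"op": "send_rows", "data": {"commands": [[0,0,-1.6,0,0,0,0],[0,0,-1.6,0,0,0,0],[0,0,-1.6,0,0,0,0],[0,0,-1.6,0,0,0,0],[0,0,-1.6,0,0,0,0]]}}

```text
t: 34.52
ee_pos: [0.6463, 0.0172, 0.1666]
tool_rot: [-3.141, 0.002, 0.183]
force: [0.0, -0.3, 0.0]
opening: 0.0003
```

Call:
{"op": "send_rows", "data": {"commands": [[-2.64,0,0,0,0,0,1],[-2.64,0,0,0,0,0,1],[-2.64,0,0,0,0,0,1],[-2.64,0,0,0,0,0,1],[-2.64,0,0,0,0,0,1]]}}

```text
t: 34.93
ee_pos: [0.5152, -0.0068, 0.166]
tool_rot: [-3.141, 0.002, 0.183]
force: [0.8, 0.2, 0.2]
opening: 0.0601
```

```bash
python3 - <<'E'
from h import *
st();find(["slide2_thumb","cast2","camera","lens"])
x,y=W(MO,MY,-.082,0)
plan([(x,y,.165,MY),(x,y,.049,MY,2)])
E
```

```text
34.9 [ 0.5152 -0.0068  0.166 ] [-3.141e+00  2.000e-03  1.830e-01] [0.8 0.2 0.2] 0.0601
slide2_thumb [('scene', [0.616, 0.013, 0.094], 0.7), ('top', [0.593, 0.32, 0.003], 0.39)]
cast2 [('scene', [0.591, 0.32, 0.006], 0.86), ('scene', [0.515, -0.005, 0.003], 0.76), ('top', [0.595, 0.319, 0.004], 0.93), ('top', [0.515, -0.004, 0.001], 0.77), ('top', [0.599, 0.094, 0.092], 0.45)]
camera [('scene', [0.578, -0.298, 0.004], 0.88), ('top', [0.584, -0.296, -0.001], 0.8)]
lens [('scene', [0.547, -0.307, 0.038], 0.76), ('scene', [0.597, 0.319, 0.003], 0.64), ('scene', [0.602, 0.094, 0.096], 0.31), ('top', [0.52, 0.312, -0.003], 0.68), ('top', [0.547, -0.307, 0.043], 0.63)]
1 x [-0.18, 0.07, 0.17, -0.01, 0.02, 0.0]
10 x [0.0, -0.0, 1.16, 0.0, 0.0, 0.0]
```

Call:
{"op": "send_rows", "data": {"commands": [[0,0,2,0,0,0,1],[0,0,2,0,0,0,1],[0,0,2,0,0,0,1],[0,0,2,0,0,0,1],[0,0,1.6,0,0,0,1]]}}

```text
t: 35.85
ee_pos: [0.517, -0.0067, 0.0695]
tool_rot: [-3.141, 0.001, 0.183]
force: [0.7, -0.7, 0.5]
opening: 0.0855
```

Call:
{"op": "send_rows", "data": {"commands": [[0,0,1,0,0,0,1],[0,0,1,0,0,0,1],[0,0,0,0,0,0,0],[0,0,0,0,0,0,0],[0,0,0,0,0,0,0]]}}

```text
t: 36.27
ee_pos: [0.5176, -0.0068, 0.0515]
tool_rot: [3.141, -0.001, 0.183]
force: [-0.2, -0.5, 0.4]
opening: 0.0519
```

Call:
{"op": "send_rows", "data": {"commands": [[0,0,0,0,0,0,0],[0,0,0,0,0,0,0],[0,0,0,0,0,0,0],[0,0,0,0,0,0,0],[0,0,0,0,0,0,0]]}}

```text
t: 36.68
ee_pos: [0.5174, -0.0068, 0.0517]
tool_rot: [3.141, -0.001, 0.183]
force: [-1.5, 0.3, 6.0]
opening: 0.0205
```

Call:
{"op": "send_rows", "data": {"commands": [[0,0,-0.32,0,0,0,0],[0,0,-0.32,0,0,0,0],[0,0,-0.32,0,0,0,0],[0,0,-0.32,0,0,0,0],[0,0,-0.32,0,0,0,0]]}}

```text
t: 37.1
ee_pos: [0.517, -0.0068, 0.0673]
tool_rot: [-3.142, 0.0, 0.183]
force: [-0.9, 0.3, -2.4]
opening: 0.02
```

```bash
python3 - <<'E'
from h import *
st();a=find(["cast2"],("scene",))
plan(inspect((.5445,-.305),.185)[:4])
E
```

```text
37.1 [ 0.517  -0.0068  0.0673] [-3.142  0.     0.183] [-0.9  0.3 -2.4] 0.02
cast2 [('scene', [0.596, 0.319, 0.003], 0.97), ('scene', [0.513, -0.006, 0.018], 0.74)]
turn, relief, off, turn, end, off, turn, back, off
15 x [-0.85, 1.99, 0.02, 0.0, -0.0, -0.01]
15 x [0.0, 0.0, 0.0, 0.0, 0.0, -6.0]
15 x [0.0, 0.0, 0.0, 0.0, 0.0, -6.0]
5 x [-0.78, 0.0, 0.0, 0.0, 0.0, 0.0]
```

Call:
{"op": "send_rows", "data": {"commands": [[-0.85,1.99,0,0,0,0,0],[-0.85,1.99,0,0,0,0,0],[-0.85,1.99,0,0,0,0,0],[-0.85,1.99,0,0,0,0,0],[-0.85,1.99,0,0,0,0,0]]}}

```text
t: 37.62
ee_pos: [0.493, -0.1133, 0.0669]
tool_rot: [-3.141, 0.0, 0.183]
force: [0.3, -0.7, -1.9]
opening: 0.0203
```

Call:
{"op": "send_rows", "data": {"commands": [[-0.85,1.99,0,0,0,0,0],[-0.85,1.99,0,0,0,0,0],[-0.85,1.99,0,0,0,0,0],[-0.85,1.99,0,0,0,0,0],[-0.85,1.99,0,0,0,0,0]]}}

```text
t: 38.03
ee_pos: [0.4692, -0.2189, 0.0669]
tool_rot: [-3.141, 0.0, 0.183]
force: [0.3, 0.8, -2.0]
opening: 0.0202
```

Call:
{"op": "send_rows", "data": {"commands": [[-0.85,1.99,0,0,0,0,0],[-0.85,1.99,0,0,0,0,0],[-0.85,1.99,0,0,0,0,0],[-0.85,1.99,0,0,0,0,0],[-0.85,1.99,0,0,0,0,0]]}}

```text
t: 38.45
ee_pos: [0.4455, -0.3245, 0.0669]
tool_rot: [-3.141, 0.0, 0.183]
force: [-0.5, -0.4, -3.0]
opening: 0.0202
```

Call:
{"op": "send_rows", "data": {"commands": [[0,0,0,0,0,-6,0],[0,0,0,0,0,-6,0],[0,0,0,0,0,-6,0],[0,0,0,0,0,-6,0],[0,0,0,0,0,-6,0]]}}

```text
t: 38.87
ee_pos: [0.4458, -0.3235, 0.0668]
tool_rot: [-3.141, -0.0, 0.711]
force: [0.0, -0.5, -2.4]
opening: 0.0203
```

Call:
{"op": "send_rows", "data": {"commands": [[0,0,0,0,0,-6,0],[0,0,0,0,0,-6,0],[0,0,0,0,0,-6,0],[0,0,0,0,0,-6,0],[0,0,0,0,0,-6,0]]}}

```text
t: 39.28
ee_pos: [0.4459, -0.3234, 0.0669]
tool_rot: [-3.141, -0.0, 1.235]
force: [0.1, -0.3, -2.3]
opening: 0.0202
```

Call:
{"op": "send_rows", "data": {"commands": [[0,0,0,0,0,-6,0],[0,0,0,0,0,-6,0],[0,0,0,0,0,-6,0],[0,0,0,0,0,-6,0],[0,0,0,0,0,-6,0]]}}

```text
t: 39.7
ee_pos: [0.4459, -0.3234, 0.0668]
tool_rot: [-3.141, -0.0, 1.759]
force: [-0.6, 0.5, -2.3]
opening: 0.0205
```

Call:
{"op": "send_rows", "data": {"commands": [[0,0,0,0,0,-6,0],[0,0,0,0,0,-6,0],[0,0,0,0,0,-6,0],[0,0,0,0,0,-6,0],[0,0,0,0,0,-6,0]]}}

```text
t: 40.12
ee_pos: [0.4458, -0.3234, 0.0668]
tool_rot: [-3.142, -0.0, 2.282]
force: [-0.3, 0.6, -2.2]
opening: 0.0202
```

Call:
{"op": "send_rows", "data": {"commands": [[0,0,0,0,0,-6,0],[0,0,0,0,0,-6,0],[0,0,0,0,0,-6,0],[0,0,0,0,0,-6,0],[0,0,0,0,0,-6,0]]}}

```text
t: 40.53
ee_pos: [0.4458, -0.3234, 0.0668]
tool_rot: [3.141, -0.0, 2.806]
force: [0.3, -0.4, -2.5]
opening: 0.0203
```

Call:
{"op": "send_rows", "data": {"commands": [[0,0,0,0,0,-6,0],[0,0,0,0,0,-6,0],[0,0,0,0,0,-6,0],[0,0,0,0,0,-6,0],[0,0,0,0,0,-6,0]]}}

```text
t: 40.95
ee_pos: [0.4459, -0.3234, 0.0668]
tool_rot: [3.141, -0.0, -2.954]
force: [-0.2, -0.2, -2.0]
opening: 0.0202
```

```bash
python3 - <<'E'
from h import *
st();a=find(["cast2","lens","camera"])
plan(inspect((.5445,-.305),.185)[3:4])
E
```

```text
41.0 [ 0.4459 -0.3234  0.0668] [ 3.141 -0.    -2.954] [-0.2 -0.2 -2. ] 0.0202
cast2 [('scene', [0.594, 0.32, 0.008], 0.82), ('scene', [0.448, -0.322, 0.016], 0.74), ('scene', [0.582, -0.3, 0.003], 0.4), ('top', [0.596, 0.319, 0.002], 0.9), ('top', [0.602, -0.074, 0.005], 0.53), ('top', [0.452, -0.32, 0.018], 0.52)]
lens [('scene', [0.545, -0.305, 0.039], 0.75), ('top', [0.547, -0.308, 0.043], 0.57), ('top', [0.514, -0.004, 0.006], 0.55)]
camera [('scene', [0.58, -0.301, 0.002], 0.86), ('top', [0.585, -0.296, -0.0], 0.63)]
turn, relief, off, turn, end, off, turn, back, off
5 x [-0.79, 0.0, 0.04, 0.0, -0.0, -0.04]
```

Call:
{"op": "send_rows", "data": {"commands": [[-0.76,0,0,0,0,0,0],[-0.76,0,0,0,0,0,0],[-0.76,0,0,0,0,0,0],[-0.76,0,0,0,0,0,0],[-0.76,0,0,0,0,0,0]]}}

```text
t: 41.77
ee_pos: [0.4843, -0.3163, 0.0669]
tool_rot: [3.142, 0.0, -2.959]
force: [-0.1, 1.1, -1.7]
opening: 0.02
```

Call:
{"op": "send_rows", "data": {"commands": [[0,0,0,0,0,0,0],[0,0,0,0,0,0,0],[0,0,0,0,0,0,0],[0,0,0,0,0,0,0],[0,0,0,0,0,0,0]]}}

```text
t: 42.18
ee_pos: [0.483, -0.3167, 0.067]
tool_rot: [3.141, -0.0, -2.959]
force: [0.5, 0.4, -1.8]
opening: 0.0203
```

Call:
{"op": "send_rows", "data": {"commands": [[0,0,0,0,0,0,0],[0,0,0,0,0,0,0],[0,0,0,0,0,0,0],[0,0,0,0,0,0,0],[0,0,0,0,0,0,0]]}}

```text
t: 42.6
ee_pos: [0.4833, -0.3166, 0.067]
tool_rot: [3.142, -0.0, -2.959]
force: [0.4, -0.0, -2.4]
opening: 0.0203
```

```bash
python3 - <<'E'
from h import *
st();a=find(["cast2","lens","camera"],("scene",))
E
```

```text
42.6 [ 0.4833 -0.3166  0.067 ] [ 3.142 -0.    -2.959] [ 0.4 -0.  -2.4] 0.0203
cast2 [('scene', [0.596, 0.321, 0.004], 0.83), ('scene', [0.487, -0.312, 0.018], 0.66)]
lens [('scene', [0.547, -0.306, 0.041], 0.89), ('scene', [0.44, 0.308, 0.011], 0.72)]
camera [('scene', [0.58, -0.297, 0.001], 0.96)]
```

Call:
{"op": "send_rows", "data": {"commands": [[0.76,0,0,0,0,0,0],[0.76,0,0,0,0,0,0],[0.76,0,0,0,0,0,0],[0.76,0,0,0,0,0,0],[0.76,0,0,0,0,0,0]]}}

```text
t: 43.22
ee_pos: [0.4449, -0.3237, 0.0671]
tool_rot: [3.142, -0.0, -2.959]
force: [0.2, -0.5, -2.4]
opening: 0.0201
```

Call:
{"op": "send_rows", "data": {"commands": [[0,0,0,0,0,6,0],[0,0,0,0,0,6,0],[0,0,0,0,0,6,0],[0,0,0,0,0,6,0],[0,0,0,0,0,6,0]]}}

```text
t: 43.63
ee_pos: [0.4453, -0.3237, 0.0671]
tool_rot: [-3.142, 0.0, 2.795]
force: [-0.5, -0.2, -2.8]
opening: 0.0203
```

Call:
{"op": "send_rows", "data": {"commands": [[0,0,0,0,0,6,0],[0,0,0,0,0,6,0],[0,0,0,0,0,6,0],[0,0,0,0,0,6,0],[0,0,0,0,0,6,0]]}}

```text
t: 44.05
ee_pos: [0.4454, -0.3237, 0.0671]
tool_rot: [-3.142, -0.0, 2.272]
force: [-0.6, -0.0, -3.2]
opening: 0.0204
```

Call:
{"op": "send_rows", "data": {"commands": [[0,0,0,0,0,6,0],[0,0,0,0,0,6,0],[0,0,0,0,0,6,0],[0,0,0,0,0,6,0],[0,0,0,0,0,6,0]]}}

```text
t: 44.47
ee_pos: [0.4453, -0.3237, 0.0671]
tool_rot: [-3.142, -0.0, 1.748]
force: [-0.1, 0.2, -1.2]
opening: 0.0208
```

Call:
{"op": "send_rows", "data": {"commands": [[0,0.66,0,0,0,0,0],[0,0.66,0,0,0,0,0],[0,0.66,0,0,0,0,0],[0,0.66,0,0,0,0,0],[0,0.66,0,0,0,0,0]]}}

```text
t: 44.88
ee_pos: [0.4792, -0.3173, 0.067]
tool_rot: [3.142, 0.0, 1.755]
force: [1.2, 0.3, -2.7]
opening: 0.0203
```

Call:
{"op": "send_rows", "data": {"commands": [[0,0,0,0,0,0,0],[0,0,0,0,0,0,0],[0,0,0,0,0,0,0],[0,0,0,0,0,0,0],[0,0,0,0,0,0,0]]}}

```text
t: 45.3
ee_pos: [0.4782, -0.3176, 0.067]
tool_rot: [-3.141, -0.0, 1.753]
force: [0.3, -0.2, -2.1]
opening: 0.0203
```

Call:
{"op": "send_rows", "data": {"commands": [[0,0,0,0,0,0,0],[0,0,0,0,0,0,0],[0,0,0,0,0,0,0],[0,0,0,0,0,0,0],[0,0,0,0,0,0,0]]}}

```text
t: 45.72
ee_pos: [0.4784, -0.3175, 0.067]
tool_rot: [-3.142, -0.0, 1.754]
force: [-0.5, 0.5, -1.9]
opening: 0.0208
```

```bash
python3 - <<'E'
from h import *
st();a=find(["cast2","lens","camera"],("scene",))
E
```

```text
45.7 [ 0.4784 -0.3175  0.067 ] [-3.142 -0.     1.754] [-0.5  0.5 -1.9] 0.0208
cast2 [('scene', [0.594, 0.32, 0.005], 0.97), ('scene', [0.48, -0.32, 0.022], 0.84), ('scene', [0.515, -0.006, 0.003], 0.6)]
lens [('scene', [0.547, -0.306, 0.04], 0.66)]
camera [('scene', [0.582, -0.301, 0.002], 0.77)]
```

Back face, then carry towards bay 2.

Call:
{"op": "send_rows", "data": {"commands": [[0,-0.66,0,0,0,0,0],[0,-0.66,0,0,0,0,0],[0,-0.66,0,0,0,0,0],[0,-0.66,0,0,0,0,0],[0,-0.66,0,0,0,0,0]]}}

```text
t: 46.33
ee_pos: [0.445, -0.3237, 0.0671]
tool_rot: [-3.141, -0.0, 1.753]
force: [0.1, -0.4, -0.8]
opening: 0.0204
```

Call:
{"op": "send_rows", "data": {"commands": [[0,0,0,0,0,6,0],[0,0,0,0,0,6,0],[0,0,0,0,0,6,0],[0,0,0,0,0,6,0],[0,0,0,0,0,6,0]]}}

```text
t: 46.75
ee_pos: [0.4454, -0.3237, 0.0671]
tool_rot: [3.142, 0.0, 1.224]
force: [0.5, 0.6, -2.9]
opening: 0.02
```

Call:
{"op": "send_rows", "data": {"commands": [[0,0,0,0,0,6,0],[0,0,0,0,0,6,0],[0,0,0,0,0,6,0],[0,0,0,0,0,6,0],[0,0,0,0,0,6,0]]}}

```text
t: 47.17
ee_pos: [0.4454, -0.3237, 0.0671]
tool_rot: [3.142, -0.0, 0.701]
force: [0.1, 0.4, -1.6]
opening: 0.0203
```

Call:
{"op": "send_rows", "data": {"commands": [[0,0,0,0,0,6,0],[0,0,0,0,0,6,0],[0,0,0,0,0,6,0],[0,0,0,0,0,6,0],[0,0,0,0,0,6,0]]}}

```text
t: 47.58
ee_pos: [0.4454, -0.3237, 0.0671]
tool_rot: [3.142, -0.0, 0.177]
force: [-0.0, -0.5, -2.0]
opening: 0.0201
```

Call:
{"op": "send_rows", "data": {"commands": [[0.88,0,0,0,0,0,0],[0.88,0,0,0,0,0,0],[0.88,0,0,0,0,0,0],[0.88,0,0,0,0,0,0],[0.88,0,0,0,0,0,0]]}}

```text
t: 48.0
ee_pos: [0.4903, -0.3152, 0.067]
tool_rot: [3.142, -0.0, 0.184]
force: [-0.7, -0.1, -1.9]
opening: 0.02
```

Call:
{"op": "send_rows", "data": {"commands": [[0,0,0,0,0,0,0],[0,0,0,0,0,0,0],[0,0,0,0,0,0,0],[0,0,0,0,0,0,0],[0,0,0,0,0,0,0]]}}

```text
t: 48.42
ee_pos: [0.4889, -0.3156, 0.067]
tool_rot: [-3.141, 0.0, 0.182]
force: [-0.1, -0.5, -2.3]
opening: 0.0202
```

Call:
{"op": "send_rows", "data": {"commands": [[0,0,0,0,0,0,0],[0,0,0,0,0,0,0],[0,0,0,0,0,0,0],[0,0,0,0,0,0,0],[0,0,0,0,0,0,0]]}}

```text
t: 48.83
ee_pos: [0.4892, -0.3155, 0.067]
tool_rot: [-3.142, 0.0, 0.183]
force: [-0.8, -0.3, -1.8]
opening: 0.0203
```

```bash
python3 - <<'E'
from h import *
st();a=find(["cast2","lens","camera"],("scene",))
TO=(.521,.3135);TY=.06
plan([(.445,-.325,.067,.185,1.5),(.46,.20,.067,.1),(*W(TO,TY,0,0),.067,TY,2)])
E
```

```text
48.8 [ 0.4892 -0.3155  0.067 ] [-3.142  0.     0.183] [-0.8 -0.3 -1.8] 0.0203
cast2 [('scene', [0.485, -0.313, 0.018], 0.87), ('scene', [0.598, 0.32, 0.005], 0.63)]
lens [('scene', [0.547, -0.305, 0.042], 0.68), ('scene', [0.484, -0.314, 0.018], 0.49)]
camera [('scene', [0.582, -0.301, -0.001], 0.59), ('scene', [0.769, -0.102, -0.002], 0.42), ('scene', [0.513, -0.008, -0.0], 0.4)]
5 x [-0.9, 0.02, 0.0, -0.0, 0.0, -0.03]
25 x [0.36, -2.07, -0.0, 0.0, -0.0, 0.19]
10 x [0.7, -1.08, -0.0, 0.0, -0.0, 0.23]
```

Call:
{"op": "send_rows", "data": {"commands": [[-0.9,0,0,0,0,0,0],[-0.9,0,0,0,0,0,0],[-0.9,0,0,0,0,0,0],[-0.9,0,0,0,0,0,0],[-0.9,0,0,0,0,0,0]]}}

```text
t: 49.45
ee_pos: [0.4438, -0.3239, 0.0671]
tool_rot: [-3.142, 0.0, 0.182]
force: [0.3, -0.9, -2.4]
opening: 0.0202
```

Call:
{"op": "send_rows", "data": {"commands": [[0.36,-2.07,0,0,0,0.19,0],[0.36,-2.07,0,0,0,0.19,0],[0.36,-2.07,0,0,0,0.19,0],[0.36,-2.07,0,0,0,0.19,0],[0.36,-2.07,0,0,0,0.19,0]]}}

```text
t: 49.87
ee_pos: [0.4438, -0.218, 0.0672]
tool_rot: [3.141, -0.0, 0.165]
force: [-0.1, -0.3, -1.9]
opening: 0.0203
```

Call:
{"op": "send_rows", "data": {"commands": [[0.36,-2.07,0,0,0,0.19,0],[0.36,-2.07,0,0,0,0.19,0],[0.36,-2.07,0,0,0,0.19,0],[0.36,-2.07,0,0,0,0.19,0],[0.36,-2.07,0,0,0,0.19,0]]}}

```text
t: 50.28
ee_pos: [0.4453, -0.113, 0.0672]
tool_rot: [3.141, -0.0, 0.149]
force: [0.4, 0.9, -3.0]
opening: 0.0205
```

Call:
{"op": "send_rows", "data": {"commands": [[0.36,-2.07,0,0,0,0.19,0],[0.36,-2.07,0,0,0,0.19,0],[0.36,-2.07,0,0,0,0.19,0],[0.36,-2.07,0,0,0,0.19,0],[0.36,-2.07,0,0,0,0.19,0]]}}

```text
t: 50.7
ee_pos: [0.4485, -0.008, 0.0673]
tool_rot: [3.141, -0.0, 0.132]
force: [0.0, -0.0, -1.8]
opening: 0.02
```

Call:
{"op": "send_rows", "data": {"commands": [[0.36,-2.07,0,0,0,0.19,0],[0.36,-2.07,0,0,0,0.19,0],[0.36,-2.07,0,0,0,0.19,0],[0.36,-2.07,0,0,0,0.19,0],[0.36,-2.07,0,0,0,0.19,0]]}}

```text
t: 51.12
ee_pos: [0.4534, 0.0969, 0.0672]
tool_rot: [3.141, -0.0, 0.116]
force: [-0.1, -0.4, -1.6]
opening: 0.0205
```

Call:
{"op": "send_rows", "data": {"commands": [[0.36,-2.07,0,0,0,0.19,0],[0.36,-2.07,0,0,0,0.19,0],[0.36,-2.07,0,0,0,0.19,0],[0.36,-2.07,0,0,0,0.19,0],[0.36,-2.07,0,0,0,0.19,0]]}}

```text
t: 51.53
ee_pos: [0.4601, 0.2017, 0.0672]
tool_rot: [3.142, -0.0, 0.099]
force: [0.7, 0.0, -2.4]
opening: 0.0205
```

Call:
{"op": "send_rows", "data": {"commands": [[0.7,-1.08,0,0,0,0.23,0],[0.7,-1.08,0,0,0,0.23,0],[0.7,-1.08,0,0,0,0.23,0],[0.7,-1.08,0,0,0,0.23,0],[0.7,-1.08,0,0,0,0.23,0]]}}

```text
t: 51.95
ee_pos: [0.4903, 0.2581, 0.0671]
tool_rot: [3.142, -0.0, 0.079]
force: [0.1, -0.3, -1.1]
opening: 0.0199
```

Call:
{"op": "send_rows", "data": {"commands": [[0.7,-1.08,0,0,0,0.23,0],[0.7,-1.08,0,0,0,0.23,0],[0.7,-1.08,0,0,0,0.23,0],[0.7,-1.08,0,0,0,0.23,0],[0.7,-1.08,0,0,0,0.23,0]]}}

```text
t: 52.37
ee_pos: [0.5215, 0.3143, 0.0671]
tool_rot: [3.142, 0.0, 0.059]
force: [-0.3, -0.6, -1.8]
opening: 0.0201
```

```bash
python3 - <<'E'
from h import *
st();a=find(["cast2","camera"])
TO=(.521,.3135);TY=.06
plan([(*W(TO,TY,.002,0),.052,TY,.5)])
E
```

```text
52.4 [0.5215 0.3143 0.0671] [3.142 0.    0.059] [-0.3 -0.6 -1.8] 0.0201
cast2 [('scene', [0.516, 0.318, 0.02], 0.77), ('top', [0.591, 0.321, 0.005], 0.68), ('top', [0.52, 0.317, 0.018], 0.68), ('top', [0.602, -0.075, 0.003], 0.56)]
camera [('scene', [0.58, -0.299, 0.001], 0.94), ('top', [0.582, -0.295, 0.003], 0.84), ('top', [0.615, 0.013, 0.087], 0.45)]
5 x [0.04, 0.0, 0.3, 0.0, 0.01, -0.01]
```

Call:
{"op": "send_rows", "data": {"commands": [[0.04,0,0.3,0,0,0,0],[0.04,0,0.3,0,0,0,0],[0.04,0,0.3,0,0,0,0],[0.04,0,0.3,0,0,0,0],[0,0,0.3,0,0,0,0]]}}

```text
t: 53.08
ee_pos: [0.5229, 0.3146, 0.0516]
tool_rot: [-3.141, 0.0, 0.06]
force: [-3.6, 10.4, 27.6]
opening: 0.0204
```

Call:
{"op": "send_rows", "data": {"commands": [[0,0,0.05,0,0,0,0],[0,0,0,0,0,0,0],[0,0,0,0,0,0,0.6],[0,0,0,0,0,0,0.6],[0,0,0,0,0,0,0.6]]}}

```text
t: 53.5
ee_pos: [0.5229, 0.3146, 0.0515]
tool_rot: [-3.142, -0.0, 0.06]
force: [0.5, 0.6, 0.4]
opening: 0.0511
```

Call:
{"op": "send_rows", "data": {"commands": [[0,0,0,0,0,0,0.6],[0,0,0,0,0,0,0.6],[0,0,-0.5,0,0,0,0.6],[0,0,-1,0,0,0,0.6],[0,0,-1.5,0,0,0,0.6]]}}

```text
t: 53.92
ee_pos: [0.5224, 0.3145, 0.0816]
tool_rot: [3.141, 0.002, 0.06]
force: [-0.5, -0.6, 0.3]
opening: 0.0512
```

Call:
{"op": "send_rows", "data": {"commands": [[0,0,-2,0,0,0,0.6],[0,0,-2,0,0,0,0.6],[0,0,-2,0,0,0,0.6],[0,0,-2,0,0,0,0],[0,0,-1,0,0,0,0]]}}

```text
t: 54.33
ee_pos: [0.5235, 0.3149, 0.1751]
tool_rot: [-3.14, -0.004, 0.06]
force: [-0.1, 0.1, 0.1]
opening: 0.0279
```

```bash
python3 - <<'E'
from h import *
st();find(["cast2"])
x,y=W(MO,MY,.051,-.082)
plan([(x,y,.17,.182),(x,y,.088,.182,2)])
im=robot.grab_frame("top")["color"][:,:,::-1]
cv2.imwrite("pics/p2.png",cv2.resize(im[170:340,100:440],None,fx=2.3,fy=2.3,interpolation=2))
E
```

```text
54.3 [0.5235 0.3149 0.1751] [-3.14  -0.004  0.06 ] [-0.1  0.1  0.1] 0.0279
cast2 [('scene', [0.597, 0.32, 0.007], 0.95), ('scene', [0.517, 0.315, 0.002], 0.61), ('top', [0.523, 0.318, 0.003], 0.83), ('top', [0.602, -0.072, 0.004], 0.7), ('top', [0.593, 0.318, 0.006], 0.68)]
20 x [0.47, 1.96, 0.0, 0.0, 0.0, -0.35]
5 x [-0.0, -0.0, 1.64, 0.0, 0.0, 0.0]
```

View pics/p2.png

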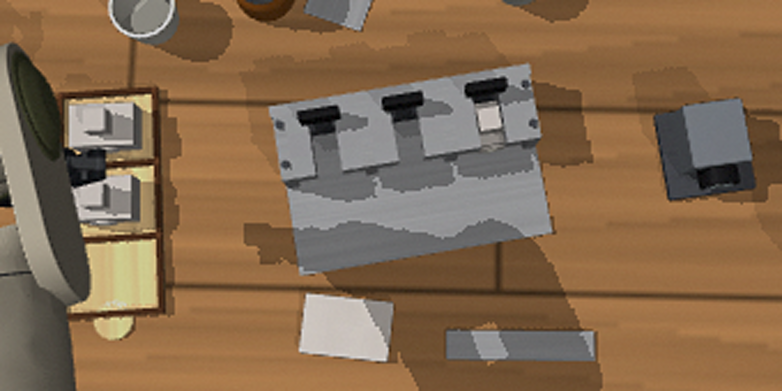

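Call:
{"op": "send_rows", "data": {"commands": [[0.47,1.96,0,0,0,-0.35,0],[0.47,1.96,0,0,0,-0.35,0],[0.47,1.96,0,0,0,-0.35,0],[0.47,1.96,0,0,0,-0.35,0],[0.47,1.96,0,0,0,-0.35,0]]}}

```text
t: 55.0
ee_pos: [0.553, 0.2176, 0.1701]
tool_rot: [3.141, 0.003, 0.091]
force: [0.3, 0.7, 0.9]
opening: 0.0
```

Call:
{"op": "send_rows", "data": {"commands": [[0.47,1.96,0,0,0,-0.35,0],[0.47,1.96,0,0,0,-0.35,0],[0.47,1.96,0,0,0,-0.35,0],[0.47,1.96,0,0,0,-0.35,0],[0.47,1.96,0,0,0,-0.35,0]]}}

```text
t: 55.42
ee_pos: [0.5865, 0.1225, 0.1701]
tool_rot: [-3.141, 0.003, 0.121]
force: [-0.6, 0.2, -1.2]
opening: 0.0003
```

Call:
{"op": "send_rows", "data": {"commands": [[0.47,1.96,0,0,0,-0.35,0],[0.47,1.96,0,0,0,-0.35,0],[0.47,1.96,0,0,0,-0.35,0],[0.47,1.96,0,0,0,-0.35,0],[0.47,1.96,0,0,0,-0.35,0]]}}

```text
t: 55.83
ee_pos: [0.6228, 0.0286, 0.17]
tool_rot: [-3.141, 0.003, 0.152]
force: [-0.0, 0.0, 0.4]
opening: -0.0002
```

Call:
{"op": "send_rows", "data": {"commands": [[0.47,1.96,0,0,0,-0.35,0],[0.47,1.96,0,0,0,-0.35,0],[0.47,1.96,0,0,0,-0.35,0],[0.47,1.96,0,0,0,-0.35,0],[0.47,1.96,0,0,0,-0.35,0]]}}

```text
t: 56.25
ee_pos: [0.662, -0.0643, 0.1699]
tool_rot: [-3.14, 0.002, 0.182]
force: [-0.6, 0.3, -0.7]
opening: -0.0001
```

Call:
{"op": "send_rows", "data": {"commands": [[0,0,1.64,0,0,0,0],[0,0,1.64,0,0,0,0],[0,0,1.64,0,0,0,0],[0,0,1.64,0,0,0,0],[0,0,1.64,0,0,0,0]]}}

```text
t: 56.67
ee_pos: [0.6615, -0.0633, 0.0871]
tool_rot: [-3.14, 0.002, 0.182]
force: [0.3, -1.0, -1.0]
opening: -0.0
```

Call:
{"op": "send_rows", "data": {"commands": [[-1,0,0,0,0,0,0],[-1,0,0,0,0,0,0],[-1,0,0,0,0,0,0],[-1,0,0,0,0,0,0],[-1,0,0,0,0,0,0]]}}

```text
t: 57.08
ee_pos: [0.6136, -0.0719, 0.0878]
tool_rot: [-3.141, -0.002, 0.182]
force: [10.9, 2.9, -8.0]
opening: 0.0002
```

Call:
{"op": "send_rows", "data": {"commands": [[-1,0,0,0,0,0,0],[-0.8,0,0,0,0,0,0],[-0.6,0,0,0,0,0,0],[-0.6,0,0,0,0,0,0],[-0.6,0,0,0,0,0,0]]}}

```text
t: 57.5
ee_pos: [0.5788, -0.0785, 0.088]
tool_rot: [-3.141, -0.003, 0.182]
force: [12.2, 1.4, -8.0]
opening: 0.0002
```

Call:
{"op": "send_rows", "data": {"commands": [[-0.4,0,0,0,0,0,0],[-0.3,0,0,0,0,0,0],[-0.2,0,0,0,0,0,0],[-0.1,0,0,0,0,0,0],[0,0,0,0,0,0,0]]}}

```text
t: 57.92
ee_pos: [0.5715, -0.0799, 0.0882]
tool_rot: [-3.141, -0.009, 0.181]
force: [22.0, 4.9, -14.3]
opening: -0.0
```

```bash
python3 - <<'E'
from h import *
find(["slide3_thumb","cast3"]);st()
s=robot.sense()["ee_pos"];d=s[:2]-MO;print("mould x",d@[np.cos(MY),np.sin(MY)])
E
```

```text
slide3_thumb [('scene', [0.563, -0.083, 0.089], 0.65)]
cast3 [('scene', [0.515, 0.315, 0.001], 0.82), ('scene', [0.602, 0.095, 0.094], 0.67), ('scene', [0.596, 0.321, 0.005], 0.66), ('top', [0.523, 0.317, 0.002], 0.79), ('top', [0.592, 0.319, 0.003], 0.64)]
58.2 [ 0.5715 -0.0799  0.0882] [-3.142 -0.009  0.181] [ 22.2   5.4 -13.3] 0.0002
mould x -0.040398878253740694
```

Call:
{"op": "send_rows", "data": {"commands": [[1,0,0,0,0,0,0],[1,0,0,0,0,0,0],[1,0,0,0,0,0,0],[1,0,0,0,0,0,0],[1,0,0,0,0,0,0]]}}

```text
t: 58.63
ee_pos: [0.6175, -0.0712, 0.0881]
tool_rot: [-3.14, 0.001, 0.182]
force: [3.0, 1.8, -0.3]
opening: 0.0001
```

Call:
{"op": "send_rows", "data": {"commands": [[1,0,0,0,0,0,0],[1,0,0,0,0,0,0],[1,0,0,0,0,0,0],[1,0,0,0,0,0,0],[0.6,0,0,0,0,0,0]]}}

```text
t: 59.05
ee_pos: [0.6624, -0.063, 0.088]
tool_rot: [-3.141, 0.002, 0.182]
force: [-0.0, 0.4, -0.7]
opening: -0.0
```

Call:
{"op": "send_rows", "data": {"commands": [[0,0,-1.6,0,0,0,0],[0,0,-1.6,0,0,0,0],[0,0,-1.6,0,0,0,0],[0,0,-1.6,0,0,0,0],[0,0,-1.6,0,0,0,0]]}}

```text
t: 59.47
ee_pos: [0.6617, -0.0633, 0.1692]
tool_rot: [-3.141, 0.002, 0.182]
force: [0.3, 0.3, -1.2]
opening: 0.0004
```

Call:
{"op": "send_rows", "data": {"commands": [[-2.64,0,0,0,0,0,1],[-2.64,0,0,0,0,0,1],[-2.64,0,0,0,0,0,1],[-2.64,0,0,0,0,0,1],[-2.64,0,0,0,0,0,1]]}}

```text
t: 59.88
ee_pos: [0.5306, -0.0872, 0.1686]
tool_rot: [-3.141, 0.002, 0.182]
force: [-0.0, -0.2, -0.1]
opening: 0.0609
```

```bash
python3 - <<'E'
from h import *
st();find(["slide3_thumb","cast3","camera","lens"])
x,y=W(MO,MY,-.083,-.082);print(x,y)
plan([(x,y,.165,MY),(x,y,.049,MY,2)])
E
```

```text
59.9 [ 0.5306 -0.0872  0.1686] [-3.141e+00  2.000e-03  1.820e-01] [-0.  -0.2 -0.1] 0.0609
slide3_thumb [('scene', [0.514, -0.007, 0.001], 0.74), ('scene', [0.634, -0.071, 0.088], 0.45)]
cast3 [('scene', [0.518, 0.318, 0.004], 0.86), ('scene', [0.524, -0.092, 0.002], 0.82), ('scene', [0.598, 0.318, 0.004], 0.69), ('top', [0.526, -0.088, 0.005], 0.77), ('top', [0.526, 0.315, 0.002], 0.75), ('top', [0.594, 0.319, 0.003], 0.71)]
camera [('scene', [0.578, -0.299, 0.003], 0.83), ('scene', [0.384, -0.113, 0.003], 0.32), ('top', [0.584, -0.293, -0.001], 0.67), ('top', [0.521, 0.312, -0.004], 0.51)]
lens [('scene', [0.544, -0.303, 0.039], 0.7), ('scene', [0.618, 0.01, 0.093], 0.54), ('top', [0.545, -0.306, 0.042], 0.89)]
0.5298083034052874 -0.0885351430004614
1 x [-0.32, 0.08, 0.42, -0.01, 0.01, -0.04]
10 x [0.0, -0.0, 1.16, 0.0, 0.0, 0.0]
```

Call:
{"op": "send_rows", "data": {"commands": [[-0.5,0.05,2,0,0,0,1],[0,0,2,0,0,0,1],[0,0,2,0,0,0,1],[0,0,2,0,0,0,1],[0,0,2,0,0,0,1]]}}

```text
t: 60.8
ee_pos: [0.5278, -0.0885, 0.0685]
tool_rot: [3.142, -0.0, 0.182]
force: [0.9, -0.1, -0.1]
opening: 0.0853
```

Call:
{"op": "send_rows", "data": {"commands": [[0,0,1,0,0,0,1],[0,0,1.1,0,0,0,1],[0,0,0,0,0,0,0],[0,0,0,0,0,0,0],[0,0,0,0,0,0,0]]}}

```text
t: 61.22
ee_pos: [0.5281, -0.0888, 0.0493]
tool_rot: [3.141, -0.001, 0.182]
force: [0.7, -0.4, -0.1]
opening: 0.0513
```

Call:
{"op": "send_rows", "data": {"commands": [[0,0,0,0,0,0,0],[0,0,0,0,0,0,0],[0,0,0,0,0,0,0],[0,0,0,0,0,0,0],[0,0,0,0,0,0,0]]}}

```text
t: 61.63
ee_pos: [0.5279, -0.0887, 0.0494]
tool_rot: [3.141, -0.001, 0.182]
force: [-1.1, 1.2, 6.8]
opening: 0.0206
```

Call:
{"op": "send_rows", "data": {"commands": [[0,0,-0.32,0,0,0,0],[0,0,-0.32,0,0,0,0],[0,0,-0.32,0,0,0,0],[0,0,-0.32,0,0,0,0],[0,0,-0.32,0,0,0,0]]}}

```text
t: 62.05
ee_pos: [0.5275, -0.0887, 0.0648]
tool_rot: [3.142, 0.0, 0.182]
force: [-0.3, 0.6, -1.3]
opening: 0.0203
```

```bash
python3 - <<'E'
from h import *
st();a=find(["cast3","lens","camera"])
plan(inspect((.5445,-.305),.185)[:1])
E
```

```text
62.0 [ 0.5275 -0.0887  0.0648] [3.142 0.    0.182] [-0.3  0.6 -1.3] 0.0203
cast3 [('scene', [0.596, 0.32, 0.007], 0.72), ('scene', [0.528, -0.09, 0.015], 0.62), ('scene', [0.518, 0.314, 0.003], 0.59), ('top', [0.523, 0.316, 0.002], 0.95), ('top', [0.595, 0.319, 0.002], 0.9)]
lens [('scene', [0.545, -0.307, 0.044], 0.96), ('top', [0.546, -0.306, 0.042], 0.86)]
camera [('scene', [0.58, -0.3, 0.002], 0.63), ('top', [0.584, -0.298, -0.001], 0.62)]
turn, relief, off, turn, end, off, turn, back, off
10 x [-1.23, 2.16, -0.01, -0.0, 0.0, -0.02]
```

Call:
{"op": "send_rows", "data": {"commands": [[-1.23,2.16,0,0,0,0,0],[-1.23,2.16,0,0,0,0,0],[-1.23,2.16,0,0,0,0,0],[-1.23,2.16,0,0,0,0,0],[-1.23,2.16,0,0,0,0,0]]}}

```text
t: 62.87
ee_pos: [0.4861, -0.207, 0.0644]
tool_rot: [-3.141, 0.0, 0.182]
force: [-0.6, 0.6, -2.1]
opening: 0.0202
```

Call:
{"op": "send_rows", "data": {"commands": [[-1.23,2.16,0,0,0,0,0],[-1.23,2.16,0,0,0,0,0],[-1.23,2.16,0,0,0,0,0],[-1.23,2.16,0,0,0,0,0],[-1.23,2.16,0,0,0,0,0]]}}

```text
t: 63.28
ee_pos: [0.445, -0.3244, 0.0644]
tool_rot: [-3.141, 0.0, 0.182]
force: [0.2, -0.9, -1.1]
opening: 0.0204
```

Call:
{"op": "send_rows", "data": {"commands": [[0,0,0,0,0,-6,0],[0,0,0,0,0,-6,0],[0,0,0,0,0,-6,0],[0,0,0,0,0,-6,0],[0,0,0,0,0,-6,0]]}}

```text
t: 63.7
ee_pos: [0.4455, -0.3233, 0.0643]
tool_rot: [-3.141, 0.0, 0.711]
force: [-0.4, 0.3, -1.5]
opening: 0.0203
```

Call:
{"op": "send_rows", "data": {"commands": [[0,0,0,0,0,-6,0],[0,0,0,0,0,-6,0],[0,0,0,0,0,-6,0],[0,0,0,0,0,-6,0],[0,0,0,0,0,-6,0]]}}

```text
t: 64.12
ee_pos: [0.4456, -0.3233, 0.0643]
tool_rot: [-3.141, -0.0, 1.234]
force: [0.5, -0.6, -1.8]
opening: 0.0201
```

Call:
{"op": "send_rows", "data": {"commands": [[0,0,0,0,0,-6,0],[0,0,0,0,0,-6,0],[0,0,0,0,0,-6,0],[0,0,0,0,0,-6,0],[0,0,0,0,0,-6,0]]}}

```text
t: 64.53
ee_pos: [0.4456, -0.3233, 0.0644]
tool_rot: [-3.141, -0.0, 1.758]
force: [0.3, -0.7, -1.4]
opening: 0.0202
```

Call:
{"op": "send_rows", "data": {"commands": [[0,0,0,0,0,-6,0],[0,0,0,0,0,-6,0],[0,0,0,0,0,-6,0],[0,0,0,0,0,-6,0],[0,0,0,0,0,-6,0]]}}

```text
t: 64.95
ee_pos: [0.4456, -0.3233, 0.0644]
tool_rot: [3.142, -0.0, 2.281]
force: [0.2, 0.3, -0.5]
opening: 0.0208
```

Call:
{"op": "send_rows", "data": {"commands": [[0,0,0,0,0,-6,0],[0,0,0,0,0,-6,0],[0,0,0,0,0,-6,0],[0,0,0,0,0,-6,0],[0,0,0,0,0,-6,0]]}}

```text
t: 65.37
ee_pos: [0.4456, -0.3233, 0.0644]
tool_rot: [3.141, -0.0, 2.805]
force: [-0.5, -0.7, -2.2]
opening: 0.0206
```

Call:
{"op": "send_rows", "data": {"commands": [[0,0,0,0,0,-6,0],[0,0,0,0,0,-6,0],[0,0,0,0,0,-6,0],[0,0,0,0,0,-6,0],[0,0,0,0,0,-6,0]]}}

```text
t: 65.78
ee_pos: [0.4456, -0.3233, 0.0644]
tool_rot: [3.141, -0.0, -2.955]
force: [-0.6, 0.3, -0.9]
opening: 0.0207
```

```bash
python3 - <<'E'
from h import *
st();a=find(["cast3","lens","camera"])
plan(inspect((.5445,-.305),.185)[3:4])
im=robot.grab_frame("scene")["color"][:,:,::-1]
cv2.imwrite("pics/i3.png",cv2.resize(im[140:300,60:240],None,fx=3,fy=3,interpolation=2))
E
```

```text
65.8 [ 0.4456 -0.3233  0.0644] [ 3.141 -0.    -2.955] [-0.6  0.3 -0.9] 0.0207
cast3 [('scene', [0.443, -0.323, 0.017], 0.98), ('scene', [0.519, 0.316, 0.003], 0.85), ('scene', [0.594, 0.32, 0.004], 0.59), ('top', [0.594, 0.316, 0.003], 0.91), ('top', [0.523, 0.316, 0.001], 0.6), ('top', [0.447, -0.324, 0.021], 0.49)]
lens [('scene', [0.546, -0.304, 0.042], 0.68), ('top', [0.55, -0.307, 0.04], 0.78)]
camera [('scene', [0.582, -0.3, 0.001], 0.79), ('top', [0.583, -0.296, 0.0], 0.78), ('top', [0.548, -0.306, 0.043], 0.41)]
turn, relief, off, turn, end, off, turn, back, off
5 x [-0.79, -0.0, -0.01, 0.0, -0.0, -0.05]
```

View pics/i3.png

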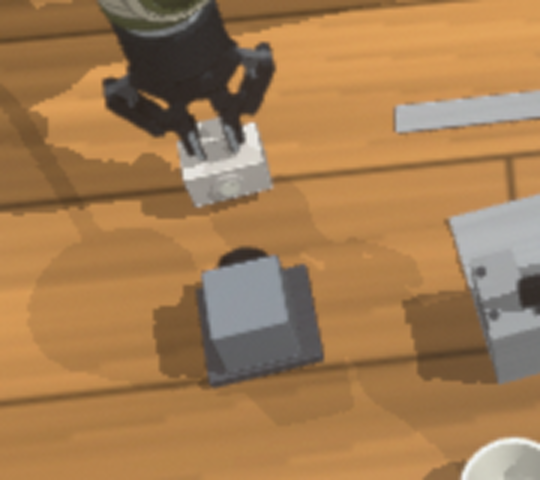

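The casting hangs upright, its relief disc at (230,187) facing the lens at (243,258); both are parallel. Inspect relief and end.

Call:
{"op": "send_rows", "data": {"commands": [[-0.8,0,0,0,0,0,0],[-0.8,0,0,0,0,0,0],[-0.8,0,0,0,0,0,0],[-0.8,0,0,0,0,0,0],[-0.8,0,0,0,0,0,0]]}}

```text
t: 66.65
ee_pos: [0.486, -0.3158, 0.0645]
tool_rot: [-3.142, 0.0, -2.959]
force: [0.1, -0.3, -2.1]
opening: 0.0206
```

Call:
{"op": "send_rows", "data": {"commands": [[0,0,0,0,0,0,0],[0,0,0,0,0,0,0],[0,0,0,0,0,0,0],[0,0,0,0,0,0,0],[0,0,0,0,0,0,0]]}}

```text
t: 67.07
ee_pos: [0.4847, -0.3162, 0.0645]
tool_rot: [3.141, -0.0, -2.96]
force: [-0.1, 0.3, -0.4]
opening: 0.0204
```

Call:
{"op": "send_rows", "data": {"commands": [[0,0,0,0,0,0,0],[0,0,0,0,0,0,0],[0,0,0,0,0,0,0],[0,0,0,0,0,0,0],[0,0,0,0,0,0,0]]}}

```text
t: 67.48
ee_pos: [0.4849, -0.3161, 0.0645]
tool_rot: [-3.142, -0.0, -2.96]
force: [-0.2, 0.1, -2.1]
opening: 0.0204
```

```bash
python3 - <<'E'
from h import *
st();a=find(["cast3","lens","camera"],("scene",))
E
```

```text
67.5 [ 0.4849 -0.3161  0.0645] [-3.142 -0.    -2.96 ] [-0.2  0.1 -2.1] 0.0204
cast3 [('scene', [0.518, 0.316, 0.005], 0.68), ('scene', [0.596, 0.319, 0.004], 0.61), ('scene', [0.484, -0.317, 0.017], 0.59)]
lens [('scene', [0.545, -0.308, 0.038], 0.86)]
camera [('scene', [0.581, -0.302, -0.0], 0.62)]
```

Call:
{"op": "send_rows", "data": {"commands": [[0.8,0,0,0,0,0,0],[0.8,0,0,0,0,0,0],[0.8,0,0,0,0,0,0],[0.8,0,0,0,0,0,0],[0.8,0,0,0,0,0,0]]}}

```text
t: 68.1
ee_pos: [0.4445, -0.3235, 0.0646]
tool_rot: [3.141, -0.0, -2.96]
force: [0.2, -0.2, -1.4]
opening: 0.0208
```

Call:
{"op": "send_rows", "data": {"commands": [[0,0,0,0,0,6,0],[0,0,0,0,0,6,0],[0,0,0,0,0,6,0],[0,0,0,0,0,6,0],[0,0,0,0,0,6,0]]}}

```text
t: 68.52
ee_pos: [0.445, -0.3235, 0.0646]
tool_rot: [3.142, -0.0, 2.794]
force: [0.1, -0.3, -2.1]
opening: 0.0204
```

Call:
{"op": "send_rows", "data": {"commands": [[0,0,0,0,0,6,0],[0,0,0,0,0,6,0],[0,0,0,0,0,6,0],[0,0,0,0,0,6,0],[0,0,0,0,0,6,0]]}}

```text
t: 68.93
ee_pos: [0.445, -0.3235, 0.0646]
tool_rot: [-3.142, -0.0, 2.271]
force: [-0.3, -0.2, -1.4]
opening: 0.0204
```

Call:
{"op": "send_rows", "data": {"commands": [[0,0,0,0,0,6,0],[0,0,0,0,0,6,0],[0,0,0,0,0,6,0],[0,0,0,0,0,6,0],[0,0,0,0,0,6,0]]}}

```text
t: 69.35
ee_pos: [0.445, -0.3235, 0.0646]
tool_rot: [-3.142, 0.0, 1.747]
force: [0.7, -0.8, -1.5]
opening: 0.0204
```

Call:
{"op": "send_rows", "data": {"commands": [[0,0.66,0,0,0,0,0],[0,0.66,0,0,0,0,0],[0,0.66,0,0,0,0,0],[0,0.66,0,0,0,0,0],[0,0.66,0,0,0,0,0]]}}

```text
t: 69.77
ee_pos: [0.4789, -0.3171, 0.0645]
tool_rot: [3.142, 0.0, 1.754]
force: [0.4, -0.8, -1.0]
opening: 0.0204
```

Call:
{"op": "send_rows", "data": {"commands": [[0,0,0,0,0,0,0],[0,0,0,0,0,0,0],[0,0,0,0,0,0,0],[0,0,0,0,0,0,0],[0,0,0,0,0,0,0]]}}

```text
t: 70.18
ee_pos: [0.4778, -0.3174, 0.0645]
tool_rot: [-3.141, -0.0, 1.752]
force: [-0.1, 0.4, -1.4]
opening: 0.0203
```

Call:
{"op": "send_rows", "data": {"commands": [[0,0,0,0,0,0,0],[0,0,0,0,0,0,0],[0,0,0,0,0,0,0],[0,0,0,0,0,0,0],[0,0,0,0,0,0,0]]}}

```text
t: 70.6
ee_pos: [0.4781, -0.3174, 0.0645]
tool_rot: [3.142, 0.0, 1.753]
force: [0.7, -0.3, -1.2]
opening: 0.0203
```

```bash
python3 - <<'E'
from h import *
st();a=find(["cast3","lens","camera"],("scene",))
E
```

```text
70.6 [ 0.4781 -0.3174  0.0645] [3.142 0.    1.753] [ 0.7 -0.3 -1.2] 0.0203
cast3 [('scene', [0.474, -0.318, 0.016], 0.93), ('scene', [0.595, 0.318, 0.005], 0.81), ('scene', [0.516, 0.314, 0.005], 0.61)]
lens [('scene', [0.546, -0.306, 0.04], 0.64)]
camera [('scene', [0.582, -0.3, 0.002], 0.83)]
```

Call:
{"op": "send_rows", "data": {"commands": [[0,-0.66,0,0,0,0,0],[0,-0.66,0,0,0,0,0],[0,-0.66,0,0,0,0,0],[0,-0.66,0,0,0,0,0],[0,-0.66,0,0,0,0,0]]}}

```text
t: 71.22
ee_pos: [0.4447, -0.3235, 0.0646]
tool_rot: [-3.142, -0.0, 1.752]
force: [-0.2, -0.3, -1.8]
opening: 0.0205
```

Call:
{"op": "send_rows", "data": {"commands": [[0,0,0,0,0,6,0],[0,0,0,0,0,6,0],[0,0,0,0,0,6,0],[0,0,0,0,0,6,0],[0,0,0,0,0,6,0]]}}

```text
t: 71.63
ee_pos: [0.4451, -0.3235, 0.0646]
tool_rot: [-3.142, 0.0, 1.224]
force: [0.2, -0.0, -0.1]
opening: 0.0204
```

Call:
{"op": "send_rows", "data": {"commands": [[0,0,0,0,0,6,0],[0,0,0,0,0,6,0],[0,0,0,0,0,6,0],[0,0,0,0,0,6,0],[0,0,0,0,0,6,0]]}}

```text
t: 72.05
ee_pos: [0.4451, -0.3235, 0.0646]
tool_rot: [-3.142, -0.0, 0.7]
force: [0.9, -0.4, -1.4]
opening: 0.0204
```

Call:
{"op": "send_rows", "data": {"commands": [[0,0,0,0,0,6,0],[0,0,0,0,0,6,0],[0,0,0,0,0,6,0],[0,0,0,0,0,6,0],[0,0,0,0,0,6,0]]}}

```text
t: 72.47
ee_pos: [0.4451, -0.3235, 0.0646]
tool_rot: [-3.142, 0.0, 0.176]
force: [-0.5, -0.8, -1.5]
opening: 0.0203
```

Call:
{"op": "send_rows", "data": {"commands": [[0.88,0,0,0,0,0,0],[0.88,0,0,0,0,0,0],[0.88,0,0,0,0,0,0],[0.88,0,0,0,0,0,0],[0.88,0,0,0,0,0,0]]}}

```text
t: 72.88
ee_pos: [0.49, -0.315, 0.0645]
tool_rot: [3.142, -0.0, 0.184]
force: [0.5, -0.2, -1.9]
opening: 0.0204
```

Call:
{"op": "send_rows", "data": {"commands": [[0,0,0,0,0,0,0],[0,0,0,0,0,0,0],[0,0,0,0,0,0,0],[0,0,0,0,0,0,0],[0,0,0,0,0,0,0]]}}

```text
t: 73.3
ee_pos: [0.4886, -0.3155, 0.0646]
tool_rot: [-3.141, 0.0, 0.182]
force: [-0.3, -0.7, -0.4]
opening: 0.0206
```

Call:
{"op": "send_rows", "data": {"commands": [[0,0,0,0,0,0,0],[0,0,0,0,0,0,0],[0,0,0,0,0,0,0],[0,0,0,0,0,0,0],[0,0,0,0,0,0,0]]}}

```text
t: 73.72
ee_pos: [0.4888, -0.3154, 0.0645]
tool_rot: [-3.142, -0.0, 0.182]
force: [0.8, -0.9, -0.9]
opening: 0.0205
```

```bash
python3 - <<'E'
from h import *
st();a=find(["cast3","lens","camera"],("scene",))
TO=(.521,.3135);TY=.06
plan([(.445,-.325,.0645,.183,1.5),(.455,.19,.065,.1),(*W(TO,TY,-.076,0),.065,TY,2)])
E
```

```text
73.7 [ 0.4888 -0.3154  0.0645] [-3.142 -0.     0.182] [ 0.8 -0.9 -0.9] 0.0205
cast3 [('scene', [0.595, 0.321, 0.008], 0.89), ('scene', [0.52, 0.319, -0.0], 0.89), ('scene', [0.489, -0.317, 0.019], 0.83)]
lens [('scene', [0.546, -0.306, 0.041], 0.81)]
camera [('scene', [0.579, -0.302, 0.003], 0.92)]
5 x [-0.9, 0.03, 0.0, -0.0, 0.0, -0.01]
25 x [0.33, -2.03, -0.0, -0.0, -0.0, 0.19]
10 x [-0.0, -1.19, -0.0, 0.0, -0.0, 0.23]
```

Call:
{"op": "send_rows", "data": {"commands": [[-0.9,0,0,0,0,0,0],[-0.9,0,0,0,0,0,0],[-0.9,0,0,0,0,0,0],[-0.9,0,0,0,0,0,0],[-0.9,0,0,0,0,0,0]]}}

```text
t: 74.33
ee_pos: [0.4434, -0.3237, 0.0646]
tool_rot: [-3.142, 0.0, 0.181]
force: [0.1, -0.4, -1.7]
opening: 0.0206
```

Call:
{"op": "send_rows", "data": {"commands": [[0.33,-2.03,0,0,0,0.19,0],[0.33,-2.03,0,0,0,0.19,0],[0.33,-2.03,0,0,0,0.19,0],[0.33,-2.03,0,0,0,0.19,0],[0.33,-2.03,0,0,0,0.19,0]]}}

```text
t: 74.75
ee_pos: [0.4424, -0.2201, 0.0647]
tool_rot: [3.141, -0.0, 0.164]
force: [-0.3, -0.8, -1.5]
opening: 0.0206
```

Call:
{"op": "send_rows", "data": {"commands": [[0.33,-2.03,0,0,0,0.19,0],[0.33,-2.03,0,0,0,0.19,0],[0.33,-2.03,0,0,0,0.19,0],[0.33,-2.03,0,0,0,0.19,0],[0.33,-2.03,0,0,0,0.19,0]]}}

```text
t: 75.17
ee_pos: [0.4428, -0.1172, 0.0647]
tool_rot: [3.141, -0.0, 0.148]
force: [-0.2, -0.3, -0.9]
opening: 0.0201
```

Call:
{"op": "send_rows", "data": {"commands": [[0.33,-2.03,0,0,0,0.19,0],[0.33,-2.03,0,0,0,0.19,0],[0.33,-2.03,0,0,0,0.19,0],[0.33,-2.03,0,0,0,0.19,0],[0.33,-2.03,0,0,0,0.19,0]]}}

```text
t: 75.58
ee_pos: [0.4449, -0.0145, 0.0647]
tool_rot: [3.141, -0.0, 0.131]
force: [0.2, -0.1, -1.8]
opening: 0.0203
```

Call:
{"op": "send_rows", "data": {"commands": [[0.33,-2.03,0,0,0,0.19,0],[0.33,-2.03,0,0,0,0.19,0],[0.33,-2.03,0,0,0,0.19,0],[0.33,-2.03,0,0,0,0.19,0],[0.33,-2.03,0,0,0,0.19,0]]}}

```text
t: 76.0
ee_pos: [0.4487, 0.0882, 0.0647]
tool_rot: [3.142, -0.0, 0.115]
force: [-0.3, -0.4, -0.6]
opening: 0.0205
```

Call:
{"op": "send_rows", "data": {"commands": [[0.33,-2.03,0,0,0,0.19,0],[0.33,-2.03,0,0,0,0.19,0],[0.33,-2.03,0,0,0,0.19,0],[0.33,-2.03,0,0,0,0.19,0],[0.33,-2.03,0,0,0,0.19,0]]}}

```text
t: 76.42
ee_pos: [0.4542, 0.1909, 0.0647]
tool_rot: [3.142, -0.0, 0.098]
force: [-0.4, -1.1, -1.7]
opening: 0.0204
```

Call:
{"op": "send_rows", "data": {"commands": [[0,-1.19,0,0,0,0.23,0],[0,-1.19,0,0,0,0.23,0],[0,-1.19,0,0,0,0.23,0],[0,-1.19,0,0,0,0.23,0],[0,-1.19,0,0,0,0.23,0]]}}

```text
t: 76.83
ee_pos: [0.4488, 0.2496, 0.0646]
tool_rot: [3.142, -0.0, 0.078]
force: [-0.2, -0.5, -0.8]
opening: 0.0201
```

Call:
{"op": "send_rows", "data": {"commands": [[0,-1.19,0,0,0,0.23,0],[0,-1.19,0,0,0,0.23,0],[0,-1.19,0,0,0,0.23,0],[0,-1.19,0,0,0,0.23,0],[0,-1.19,0,0,0,0.23,0]]}}

```text
t: 77.25
ee_pos: [0.4447, 0.3089, 0.0646]
tool_rot: [3.142, -0.0, 0.058]
force: [-0.4, 0.4, -1.4]
opening: 0.0206
```

```bash
python3 - <<'E'
from h import *
st();a=find(["cast3"])
TO=(.521,.3135);TY=.06
plan([(*W(TO,TY,-.076,0),.050,TY,.5)])
E
```

```text
77.2 [0.4447 0.3089 0.0646] [ 3.142 -0.     0.058] [-0.4  0.4 -1.4] 0.0206
cast3 [('scene', [0.447, 0.306, 0.018], 0.95), ('scene', [0.519, 0.316, 0.005], 0.78), ('scene', [0.596, 0.32, 0.004], 0.73), ('top', [0.59, 0.318, 0.001], 0.91), ('top', [0.446, 0.309, 0.018], 0.58), ('top', [0.521, 0.316, 0.0], 0.56)]
5 x [0.01, -0.01, 0.29, 0.0, 0.0, -0.01]
```

Call:
{"op": "send_rows", "data": {"commands": [[0,0,0.3,0,0,0,0],[0,0,0.3,0,0,0,0],[0,0,0.3,0,0,0,0],[0,0,0.3,0,0,0,0],[0,0,0.25,0,0,0,0]]}}

```text
t: 77.87
ee_pos: [0.4448, 0.3087, 0.0495]
tool_rot: [3.141, 0.001, 0.059]
force: [0.6, -0.1, -0.6]
opening: 0.0205
```

Call:
{"op": "send_rows", "data": {"commands": [[0,0,0.05,0,0,0,0],[0,0,0,0,0,0,0],[0,0,0,0,0,0,0.6],[0,0,0,0,0,0,0.6],[0,0,0,0,0,0,0.6]]}}

```text
t: 78.28
ee_pos: [0.4449, 0.3091, 0.0496]
tool_rot: [-3.141, -0.0, 0.059]
force: [0.2, 0.7, 0.3]
opening: 0.0514
```

Call:
{"op": "send_rows", "data": {"commands": [[0,0,0,0,0,0,0.6],[0,0,0,0,0,0,0.6],[0,0,-0.5,0,0,0,0.6],[0,0,-1,0,0,0,0.6],[0,0,-1.5,0,0,0,0.6]]}}

```text
t: 78.7
ee_pos: [0.4444, 0.3088, 0.0798]
tool_rot: [3.141, 0.002, 0.059]
force: [0.2, -0.4, 0.0]
opening: 0.0512
```

Call:
{"op": "send_rows", "data": {"commands": [[0,0,-2,0,0,0,0.6],[0,0,-2,0,0,0,0.6],[0,0,-2,0,0,0,0.6],[0,0,-2,0,0,0,0.6],[0,0,-1,0,0,0,0.6]]}}

```text
t: 79.12
ee_pos: [0.4454, 0.3093, 0.173]
tool_rot: [-3.14, -0.004, 0.059]
force: [0.3, 0.9, 0.0]
opening: 0.0514
```

Call:
{"op": "send_rows", "data": {"commands": [[-1,2.5,-0.5,0,0,0,0.6],[-1,2.5,-0.5,0,0,0,0.6],[-1,2.5,-0.5,0,0,0,0.6],[-1,2.5,-0.5,0,0,0,0.6],[-1,2.5,-0.5,0,0,0,0.6]]}}

```text
t: 79.53
ee_pos: [0.4016, 0.1803, 0.1957]
tool_rot: [-3.142, -0.001, 0.059]
force: [0.2, -0.5, -0.5]
opening: 0.0515
```

Call:
{"op": "send_rows", "data": {"commands": [[0,2,0,0,0,0,0.6],[0,2,0,0,0,0,0.6],[0,2,0,0,0,0,0.6],[0,0,0,0,0,0,0.6],[0,0,0,0,0,0,0.6]]}}

```text
t: 79.95
ee_pos: [0.4059, 0.1209, 0.1954]
tool_rot: [-3.142, -0.001, 0.057]
force: [0.1, 0.1, 0.4]
opening: 0.0512
```

```bash
python3 - <<'E'
from h import *
st();find(["cast3","slide1_thumb","slide2_thumb","slide3_thumb","camera","tray"])
im=[robot.grab_frame(n)["color"][:,:,::-1] for n in("top","scene")]
cv2.imwrite("pics/end.png",cv2.resize(np.hstack([im[0][100:350,100:450],im[1][130:380,120:470]]),(800,286),interpolation=2))
E
```

```text
80.0 [0.4059 0.1209 0.1954] [-3.142e+00 -1.000e-03  5.700e-02] [0.1 0.1 0.4] 0.0512
cast3 [('scene', [0.597, 0.32, 0.002], 0.83), ('scene', [0.448, 0.306, 0.002], 0.76), ('scene', [0.516, 0.316, 0.001], 0.58), ('top', [0.447, 0.309, 0.005], 0.77), ('top', [0.523, 0.316, 0.005], 0.74), ('top', [0.592, 0.318, 0.001], 0.73)]
slide1_thumb [('scene', [0.602, 0.095, 0.096], 0.47), ('scene', [0.52, 0.318, 0.001], 0.41), ('top', [0.598, 0.097, 0.093], 0.45)]
slide2_thumb [('scene', [0.618, 0.016, 0.094], 0.76), ('top', [0.614, 0.011, 0.088], 0.54)]
slide3_thumb [('scene', [0.632, -0.07, 0.086], 0.49), ('top', [0.63, -0.07, 0.093], 0.75), ('top', [0.518, 0.311, 0.001], 0.39)]
camera [('scene', [0.579, -0.3, -0.002], 0.61), ('scene', [0.384, -0.111, 0.003], 0.52), ('top', [0.587, -0.293, -0.002], 0.88)]
tray [('scene', [0.517, 0.313, -0.005], 0.87), ('top', [0.518, 0.312, -0.003], 0.79), ('top', [0.396, 0.065, 0.003], 0.56)]
```

View pics/end.png

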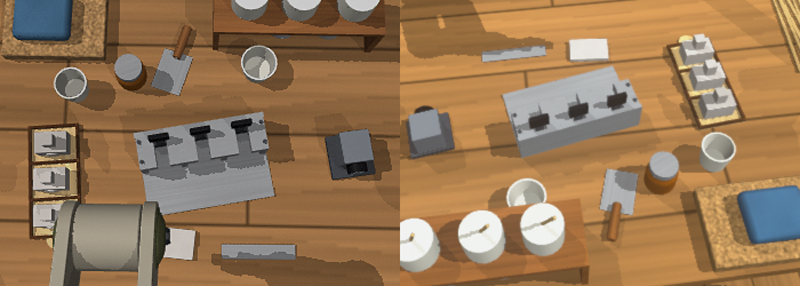

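All three castings stand upright in their bays, the slides are back at rest, and the other things are where they were.

```bash
python3 -c "
from bench import robot
print(robot.hand_in())"
```

```text
the job is handed in; nothing more can be done
None
```

All three channels held a casting. I took them left, middle, right, pushed each out with its slide, and showed the camera its relief face, one end and its back. They now stand in the far, middle and tab-side bays in that order. The job was handed in at about 80 s on the robot's clock.

**Last checks:**
- The last picture and the networks put the castings upright at about (0.594, 0.319), (0.520, 0.316) and (0.448, 0.308), within about 6 mm of their bay centres.
- The three thumb plates are back at rest.
- The camera is within about 5 mm of where it started, which is the measuring noise. In the last picture the pots, jar, tile, spatula and scraper look unmoved.
- I saw no knock to the camera stand and no slip of the grip.

**What disagreed or was less sure:**
- **Camera angle:** the network's first points gave a camera yaw of about 0.29 rad, but the foot's outline in the picture fitted about 0.185. I used 0.185, and the lens and casting positions then lined up.
- **Viewing gap:** I can't confirm what the camera registered. Each face was held about 3 to 4 cm from the lens for at least 0.8 s, judged from measured positions.
- **Casting 2:** it touched the tray floor with a brief 28 N before I let it go, with no visible effect.
- **Networks:** they sometimes returned extra or wrong matches, such as other castings or the tray. I discarded these by position.

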